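# Release the transport lock of a bench analyser

## Task

Release the bench analyser's transport lock: take the flat screwdriver from its rest, stand it blade down in the access hole in the analyser's deck and let go of it. Then take its handle afresh from above, turn it until the blade drops into the slot of the lock screw below, and with it turn the screw clockwise as far as it goes. Finish with the screwdriver standing handle up in the tool pot, and leave the other things on the bench where they are.

Things in the scene. Friction and masses are not known exactly. Their poses are not given: they have to be found in the camera images.
- screwdriver: Flat screwdriver, 195 mm long, 0.2 kg, balanced 110 mm from the tip. Origin: middle of the blade's tip; z runs up the shaft to the handle. Blade 10 mm wide (along y), 2 mm thick (x), as wide as the round steel shaft behind it (10 mm diameter, 9 to 100 mm along z). Round grey ribbed handle: 32 mm diameter from 112 to 187 mm, about 23 mm from 100 to 112 and 187 to 195. Starts lying in the rest.
- rest: White tool rest, fixed, 200 x 70 mm base. Origin under its middle; x points as the blade does. Two V saddles, open above: a low one 45 mm from the blade's tip, a tall one under the handle's butt, 166 to 180 mm from the tip; between 112 and 160 mm the handle is free. The tip lies at x = 85, z = 20 mm behind a 30 mm high toe; from it the screwdriver rises 25 degrees towards -x. Lift it straight up.
- analyser: Bench analyser, fixed, beige housing 240 (x) by 260 mm (y), front towards -x, origin under its centre on the bench. +y half: flat deck 90 mm high, with the access hole near the front and a smoked round cover (92 mm across, top 103 mm high) behind. -y half: sloped console with keypad and display, rising to 142 mm at the back.
- hole_mouth (a point): Centre of the access hole's mouth: a dark round bush in the deck, at x = -50, y = 55, z = 92 mm of the analyser. Runs straight down: a funnel 24 mm wide, narrowing to 12 mm at 12 mm depth, then a 12 mm bore to 57 mm. The screw's head lies 58 mm down: a screwdriver let go there stands on it, leaning up to 4 degrees, and goes 5 mm deeper once its blade drops into the slot.
- slot_floor (a point): Centre of the floor of the screw's slot, 63 mm below the hole's mouth. The slot is 4 mm wide, 5 mm deep and runs right across the head, so the blade fits either way round, within about 0.15 rad. The way it points is different every time, whatever the lock's value: it lies too deep to be seen and must be felt for.
- lock (a joint): Turn of the lock screw in rad, growing clockwise seen from above. Starts at 0 to 0.3; hard stop at 1.4 (released). Stiff (0.1 N m); stays where it is left and does not turn when the blade only rubs on its head. The blade has some 0.2 rad of play in the slot each way. A white pin in the curved window by the bush turns with it.
- pot: Tool pot: plain metal cup, loose, 0.6 kg, 78 mm outside and 70 mm inside diameter, 100 mm tall, empty; origin under its centre, inner floor 5 mm up. Pot and rest change sides from run to run.
- meter: Bystander: handheld meter lying on the bench, 150 x 72 x 30 mm.
- marker: Bystander: marker pen lying on the bench, 132 mm long.
- reagent: Bystander: white reagent bottle, 68 mm across, 160 mm tall.
- control: Bystander: amber jar, 52 mm across, 70 mm tall.
- tipbox: Bystander: box of pipette tips, 120 x 85 x 76 mm.
- rack: Bystander: rack of capped tubes, 70 x 200 mm, 96 mm tall.
- labels: Bystander: roll of labels standing on its end, 76 mm across, 50 mm tall.
Mind the look-alikes: they are no part of the job. Leave any blue look-alike of the pot alone.

How it is judged:
By the outcome, as a careful person would: the job done as asked, in the order asked, and still so for the second after the job is handed in, with the robot touching nothing.
It also fails if it takes over 72 s, if anything falls off the work surface, if the arm or the gripper's body presses on something with over 40 N, if the wrist force passes 120 N, or if a joint passes its speed limit or range.

## Robot

A 6-joint arm with a two-finger parallel gripper is mounted at the origin on the work surface. World frame = base frame: x ahead of the robot, y to its left, z up, the work surface at z = 0. Lengths are in mm, angles in rad, forces in N, time in s.
With the tool pointing down it reaches from about 350 to 975 mm from the base axis. Payload 7.1 kg.
Tool frame: the origin (TCP) lies at the very end of the fingers, on their centre line; the grasp point (between the pads) lies 19 mm behind it; z points along the fingers, y is the direction in which the jaws open and shut (so a half turn about z gives the same grasp; the last joint's range is limited). The gripper opens to 88 mm and grips with 3 to 60 N. Pads are 20 mm wide; open, the fingers measure 115 mm over their backs; the gripper's body (75 mm by 178 mm) begins 61 mm behind the grasp point.
Start: joints at [-1.171, 0.423, 1.63, -0, 1.089, -0.019], TCP at [254.18, -570.962, 222.675] pointing down, gripper open.
Joint ranges: [-3, 3], [-0.9, 2.11], [0.09, 2.58], [-1.31, 4.45], [0.11, 2.69], [-2.54, 2.54]. Speed limits (rad/s): [2.39, 2.39, 3.01, 3.14, 3.14, 3.14].

## Interface

Orientations are given as a rotation vector (axis times angle).
In Python, from workcell import readout, imaging, close_job gives the robot as it stands.
- The arm moves only by the tool carry_out, never from a script. Its argument "rows" is a list of rows, each a list of 3 entries, a list of its own where there are three numbers: the shift along the tool's x, y, z in m, then the turn, a rotation vector about the tool's x, y, z in rad, then the closure, from 0 (fully open) to 1 (shut). In form: [[[dx, dy, dz], [wx, wy, wz], hand], ...]. A call has 1 to 12 rows; each row shifts and turns the commanded pose from where the row before left it, along the tool's axes as they then stand; what a row does not reach is not made up. A row lasts 1/12 s, in which the tool goes at most 41.7 mm and 7.16 degrees, less where a joint would pass 70% of its speed; a pose out of reach is approached as far as the arm can. A call with a gripper value outside its range is refused whole. The fingers move at their own pace and stop on an object; the grip force is fixed at half the most. Time passes only in rows, so rows that do not move let the fingers close. It gives the time, the measured TCP pose, the force and the opening at its end, in the units of the state.
- readout.get_obs(): the state, without advancing time (a new reading comes with each control period).
- imaging.get_image(name): name is "scene" or "top" or "wrist"; returns the picture (420x560x3 uint8, red, green, blue); there is no depth.
- imaging.camera_params(name): a dict with "fx", "fy", "cx", "cy" (pixels), "rvec" (rotation vector, rad) and "tvec" (3), from world to camera coordinates, as OpenCV has them; the wrist camera has in their place "T_tool_cam" (4x4, takes a point from camera to tool coordinates, whose origin is the TCP and whose axes are the flange's). Camera axes: x right, y down, z forward; pixel columns grow to the right and rows downward; lengths in mm; the calibration is good to about 2 mm. A picture is of the moment at which its call begins: read the wrist's pose just before it. camera_params takes no time and is no camera call.
- close_job(): hands the job in, once; it reports no verdict.
The state is a dict: "t": time; "qpos": joint angles; "qvel": joint speeds; "joint_torque": joint torques, N m; "ee_pos": TCP position; "orientation": TCP orientation; "ft_force": force on the tool from outside, world axes, zero at the start; "moment": the same for the moment, N m; "width": finger opening in mm.
Only numpy, scipy, OpenCV 4.12 (cv2) and the standard library are available. Lean on these libraries where they do the work, as an engineer would, in place of code of your own. Each camera call takes 0.05 s, during which the arm holds its last target.

## Working session

There is one attempt and no reset: what is moved stays moved. The work goes in short steps, Python scripts to look and compute and a tool call to move; the robot and the scene stay as the last step left them, time stands still between calls to the robot, and variables do not carry over. Pictures are saved under pics/ and viewed, and the job is handed in when it is done.

Besides the shell and the picture viewer there is one more tool, called after "Request:" as name([rows], argument=value, ...), one row to a line, values as JSON. carry_out: Moves the arm, as the interface text tells. Its arguments: {"type":"object","properties":{"rows":{"type":"array","items":{"type":"array"}}},"required":["rows"]}

```bash
ls; mkdir -p pics
cat > h.py <<'E'
import numpy as np, cv2
from scipy.spatial.transform import Rotation as R
from workcell import readout, imaging, close_job
def snap(name,fn,crop=None,scale=1):
    o=readout.get_obs(); im=imaging.get_image(name)
    np.savez('pics/'+fn+'.npz',im=im,p=o['ee_pos'],o=o['orientation'])
    save(im,fn,crop,scale); return im
def save(im,fn,crop=None,scale=1):
    if crop: x0,y0,x1,y1=crop; im=im[y0:y1,x0:x1]
    if scale!=1: im=cv2.resize(im,None,fx=scale,fy=scale,interpolation=cv2.INTER_CUBIC)
    cv2.imwrite('pics/'+fn+'.png',im[:,:,::-1])
def cam(name,p=None,o=None):
    c=imaging.camera_params(name); K=np.array([[c['fx'],0,c['cx']],[0,c['fy'],c['cy']],[0,0,1]])
    if 'rvec' in c:
        Rw=R.from_rotvec(c['rvec']).as_matrix(); t=np.array(c['tvec'])
    else:
        T=np.eye(4);T[:3,:3]=R.from_rotvec(o).as_matrix();T[:3,3]=p
        W=np.linalg.inv(T@np.array(c['T_tool_cam'])); Rw=W[:3,:3];t=W[:3,3]
    return K,Rw,t
def toz(name,uv,z,p=None,o=None):
    K,Rw,t=cam(name,p,o); c=-Rw.T@t
    d=Rw.T@np.linalg.inv(K)@np.array([uv[0],uv[1],1.]); return c+d*(z-c[2])/d[2]
def proj(name,P,p=None,o=None):
    K,Rw,t=cam(name,p,o); q=(Rw@np.atleast_2d(P).T).T+t; q=(K@q.T).T; return q[:,:2]/q[:,2:]
E
python3 - <<'E'
from h import *
for n in('scene','top','wrist'): snap(n,n+'0',scale=1.4)
print(readout.get_obs()); 
for n in('scene','top'): 
    K,Rw,t=cam(n); print(n,-Rw.T@t,K[0,0])
print(imaging.camera_params('wrist'))
E
```

```text
pics
{'t': 0.15, 'qpos': array([-1.17100768e+00,  4.23673862e-01,  1.63047198e+00, -7.28053890e-06,
        1.08857764e+00, -1.90129944e-02]), 'qvel': array([ 0.00148056, -0.00201165, -0.00170046, -0.00038359, -0.00061368,
        0.00114239]), 'joint_torque': array([ 2.12502091e-03, -5.44985175e+01, -2.73919612e+01,  6.45468291e-02,
        2.04687036e-02, -7.79548509e-05]), 'ee_pos': array([ 254.022404  , -570.60515323,  222.09160493]), 'orientation': array([-3.07188051e+00, -6.52829563e-01,  3.45972390e-04]), 'ft_force': array([-0.29463301, -0.58209779, -0.10815284]), 'moment': array([-0.00832753, -0.00346165,  0.04064268]), 'width': 87.828838443306}
scene [1795.14394507 -440.53631431 1451.32254646] 520.3492438850275
top [ 336.06743242   23.80452085 1400.73216441] 472.18471951784045
{'fx': 353.4468647043111, 'fy': 353.4468647043111, 'cx': 283.34900881620666, 'cy': 212.55036395592765, 'T_tool_cam': array([[ 9.36240107e-04, -9.67731222e-01, -2.51982945e-01,
         6.83190728e+01],
       [ 9.99999553e-01,  9.39296255e-04,  1.08155634e-04,
         9.54399053e-01],
       [ 1.32021052e-04, -2.51982934e-01,  9.67731669e-01,
        -1.63562567e+02],
       [ 0.00000000e+00,  0.00000000e+00,  0.00000000e+00,
         1.00000000e+00]])}
```

View pics/scene0.png

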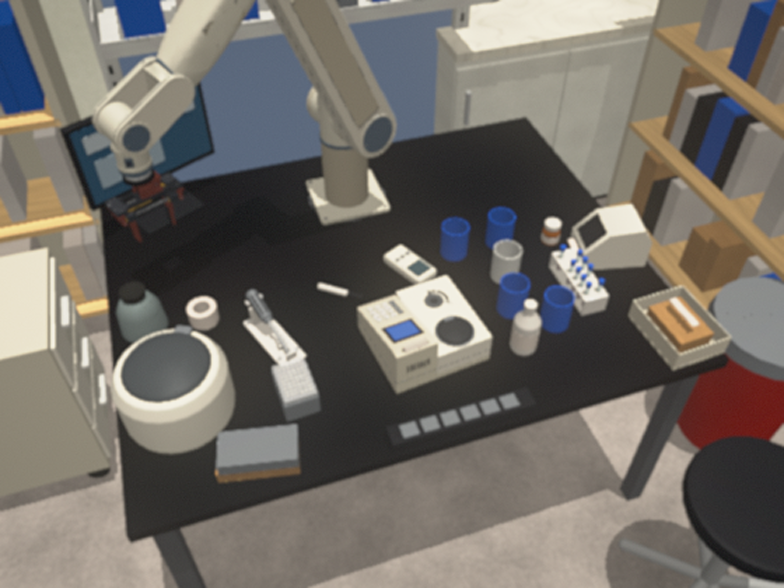

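View pics/top0.png

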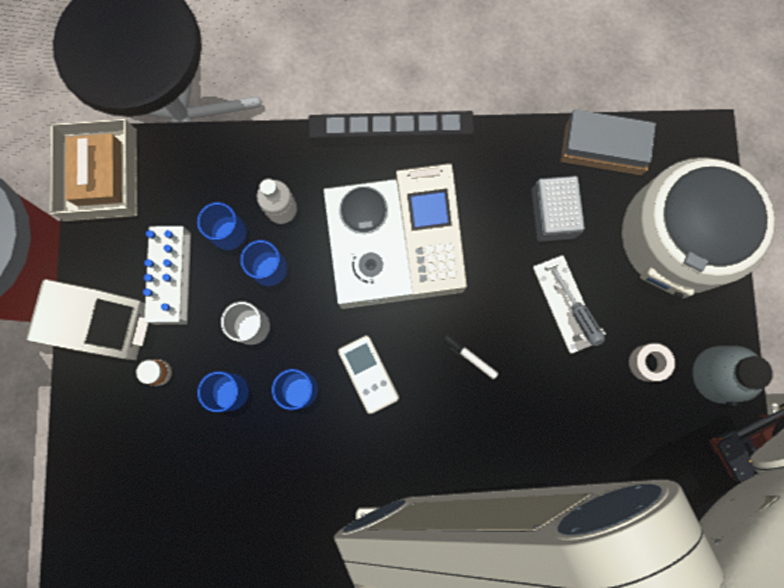

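View pics/wrist0.png

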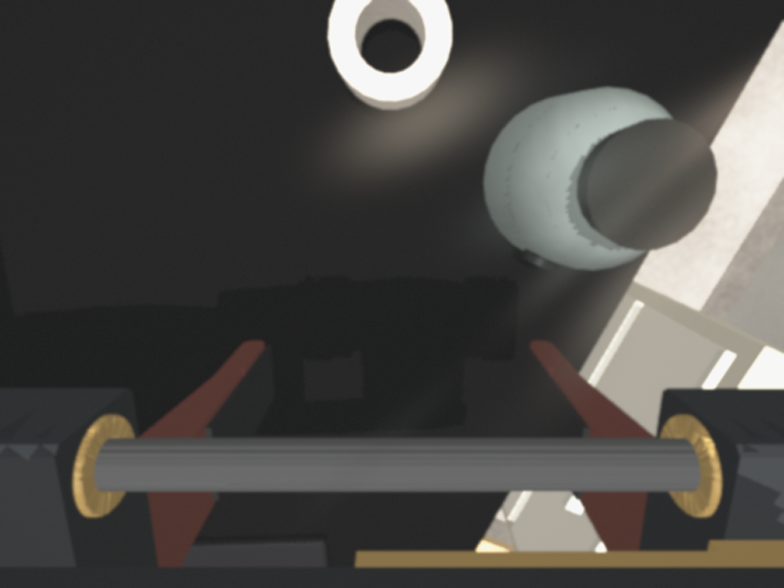

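The top view (1.4x) shows the rest at about (570,305) with the handle end at (590,328) toward the robot. The bush is at (371,265) and the metal pot's mouth at (245,323). The four blue cups are look-alikes. Next I'll take enlarged crops.

Run:
```python
from h import *
im=np.load('pics/top0.npz')['im']
save(im,'rest0',(370,170,450,260),7)
save(im,'ana0',(225,110,340,225),5)
save(im,'pot0',(140,205,215,255),8)
```

```text
(no output)
```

View pics/rest0.png

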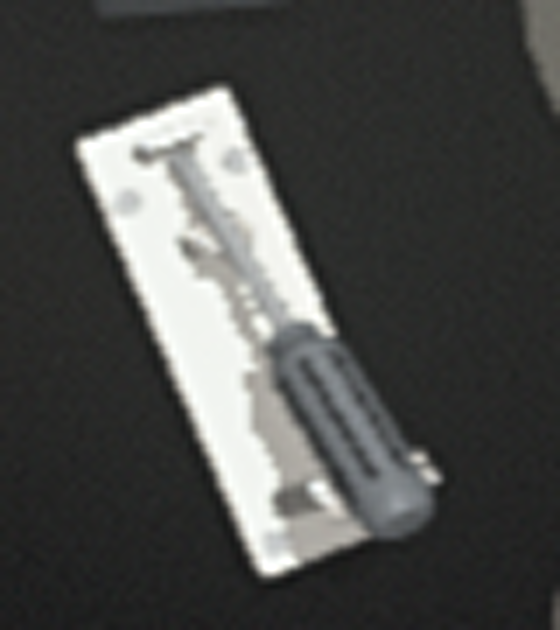

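View pics/ana0.png

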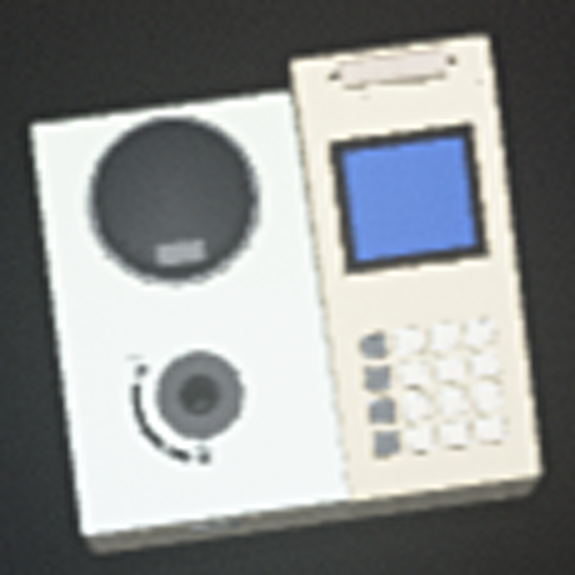

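View pics/pot0.png

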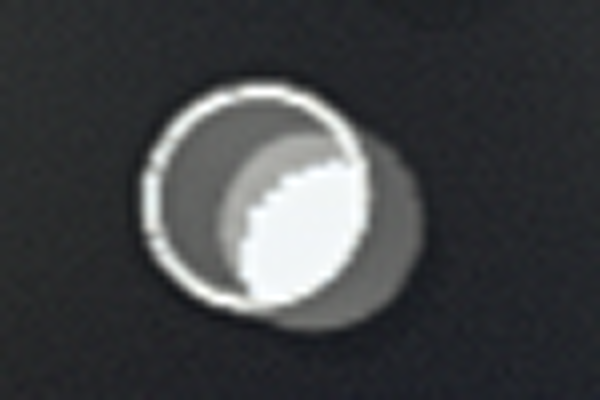

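Run:
```python
from h import *
def px(c,s,o): return (c[0]/s+o[0]-.5+.5/s, c[1]/s+o[1]-.5+.5/s)
r=lambda c,z: toz('top',px(c,7,(370,170)),z)
for z in(0,8):
  A,B,C=r((77,142),z),r((230,87),z),r((265,578),z)
  print('rest',z,A,B,C,'len',np.linalg.norm(A-C),np.linalg.norm(A-B),'yaw',np.arctan2(*(A-C)[1::-1]),'centre',(B+C)/2)
tip=r((180,150),22); h=r((300,340),20+106*np.sin(np.radians(25))); b=r((405,520),20+np.sin(np.radians(25))*195)
print('tip',tip,h,b,np.arctan2(*(tip-b)[1::-1]),np.linalg.norm((tip-b)[:2]),195*np.cos(np.radians(25)))
print('hole',toz('top',px((199,396),5,(225,110)),92))
a,b=toz('top',px((32,125),5,(225,110)),90),toz('top',px((82,535),5,(225,110)),90)
print('anal',a,b,np.linalg.norm(a-b),np.arctan2(*(a-b)[1::-1]))
print('pot',toz('top',px((257,195),8,(140,205)),100))
```

```text
rest 0 [ 602.08710403 -279.83728296    0.        ] [ 624.72650573 -347.24982524    0.        ] [ 413.06902764 -348.53132116    0.        ] len 201.11365961843404 71.11254014830344 yaw 0.34858498402176136 centre [ 518.89776668 -347.8905732     0.        ]
rest 8 [ 600.56778618 -278.10309388    8.        ] [ 623.0778875  -345.13062298    8.        ] [ 412.62924852 -346.40479989    8.        ] len 199.96503940549715 70.70639517952014 yaw 0.34858498402176175 centre [ 517.85356801 -345.76771144    8.        ]
tip [ 593.43937824 -318.50789337   22.        ] [ 505.66745085 -351.84882922   64.79753574] [ 428.84168544 -377.620479    102.41056104] 0.3447884990717431 174.89053219977814 176.73001847214672
hole [595.29643322  67.58368519  92.        ]
anal [757.06455221 161.17096731  90.        ] [517.88720922 134.57686614  90.        ] 240.6512988010518 0.11073503333954356
pot [486.44007492 326.11840379 100.        ]
```

Request:
carry_out([
  [[0.036, -0.012, -0.01], [0, 0, 0], 0],
  [[0.036, -0.012, -0.01], [0, 0, 0], 0],
  [[0.036, -0.012, -0.01], [0, 0, 0], 0],
  [[0.036, -0.012, -0.01], [0, 0, 0.07], 0],
])

```text
t: 0.48
ee_pos: [366.8, -467.3, 262.7]
orientation: [-3.093, -0.544, 0.001]
ft_force: [0.2, -0.1, 0.5]
width: 87.9
```

```bash
cat > log.py <<'E'
import json
from h import *
o=readout.get_obs()
open('log.jsonl','a').write(json.dumps([list(o['qpos']),list(o['ee_pos']),list(o['orientation'])])+'\n')
print(o['t'],o['qpos'].round(3),o['ee_pos'].round(1),o['orientation'].round(3),o['ft_force'].round(1),o['moment'].round(2),round(o['width'],1))
E
python3 log.py
```

```text
0.4833 [-0.925  0.335  1.664  0.     1.144  0.297] [ 366.8 -467.3  262.7] [-3.093e+00 -5.440e-01  1.000e-03] [ 0.2 -0.1  0.5] [ 0.08 -0.01 -0.04] 87.9
```

Request:
carry_out([
  [[0.036, -0.012, -0.01], [0, 0.1, 0], 0],
  [[0.036, -0.012, -0.01], [0, 0.1, 0], 0],
  [[0.036, -0.012, -0.01], [0, 0.1, 0], 0],
  [[0.03, -0.012, -0.01], [0, 0, 0], 0],
  [[0, 0, 0], [0, 0, 0], 0],
])

```text
t: 0.9
ee_pos: [474.6, -377.4, 325.1]
orientation: [-3.011, -0.534, -0.461]
ft_force: [0.9, -0.0, 0.8]
width: 88.2
```

```bash
python3 log.py
python3 - <<'E'
from h import *
snap('wrist','w1',scale=1.4)
E
```

```text
0.9 [-0.833  0.24   1.681  0.311  1.12   0.265] [ 474.6 -377.4  325.1] [-3.011 -0.534 -0.461] [ 0.9 -0.   0.8] [ 0.    0.07 -0.03] 88.2
```

View pics/w1.png

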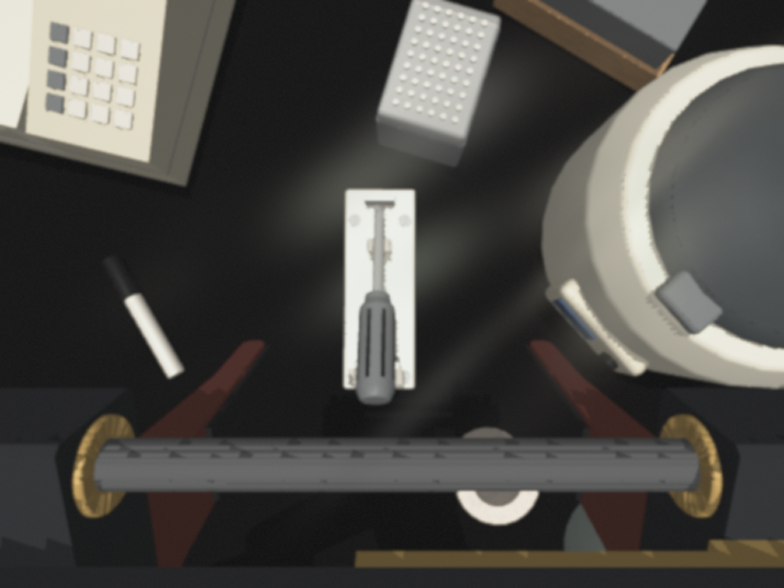

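The wrist view shows the rest lined up with the image: corners (346,190), (416,190), (343,388), (415,388), blade tip (379,207), butt (375,400). Next I'll measure from this and fit the arm's kinematics.

```bash
cat > kin.py <<'E'
import json
from h import *
from scipy.optimize import least_squares
Y=lambda a:R.from_euler('y',a); Z=lambda a:R.from_euler('z',a)
def fk(q,p):
    a1,d1,a2,a3,d4,d6=p
    r1=Z(q[0]); x=r1.apply([a1,0,d1]); r=r1*Y(q[1]); x=x+r.apply([0,0,a2])
    r=r*Y(q[2]); x=x+r.apply([a3,0,d4]); r=r*Z(q[3])*Y(q[4]); x=x+r.apply([0,0,d6])
    return x,r*Z(q[5]+np.pi/2)
def load():
    L=[json.loads(l) for l in open('log.jsonl')]
    L.insert(0,[[-1.171,.4237,1.6305,0,1.0886,-.019],[254.02,-570.6,222.1],[-3.07188,-.65283,.000346]])
    return L
def fit():
    L=load()
    f=lambda p:np.concatenate([fk(q,p)[0]-x for q,x,o in L]+[(p-np.array([50,400,450,0,450,250]))*0.002])
    return least_squares(f,[50,400,450,0,450,250]).x
LO=np.array([-3,-.9,.09,-1.31,.11,-2.54]);HI=np.array([3,2.11,2.58,4.45,2.69,2.54])
def ik(x,rot,p,q0):
    f=lambda q:np.concatenate([(fk(q,p)[0]-x)/300,(rot.inv()*fk(q,p)[1]).as_rotvec()])
    s=least_squares(f,q0,bounds=(LO-6.3,HI+6.3)); return s.x,np.abs(s.fun).max()
E
python3 - <<'E'
from kin import *
p=fit(); print(p.round(1))
for q,x,o in load():
    xx,r=fk(q,p); print((xx-x).round(1),(r.inv()*R.from_rotvec(o)).as_rotvec().round(3))
d=np.load('pics/w1.npz'); P,O=d['p'],d['o']
w=lambda u,v,z: toz('wrist',(u/1.4-.15,v/1.4-.15),z,P,O)
for z in (0,8):
    c=[w(346,190,z),w(416,190,z),w(343,388,z),w(415,388,z)]
    print(z,np.mean(c,0).round(1),np.linalg.norm(c[0]-c[2]),np.linalg.norm(c[0]-c[1]),np.arctan2(*((c[0]+c[1]-c[2]-c[3])[1::-1])))
a=w(379,207,20);s=np.sin(np.radians(25));b=w(376,298,20+106*s);print(a,b,np.arctan2(*(a-b)[1::-1]),w(375,400,20+s*193))
E
```

```text
[  -0.9  274.1  444.1 -114.1  441.   352.3]
[-10.8  -4.9   0.5] [-0. -0. -0.]
[-9.8 -6.8 -0.9] [ 0.  0. -0.]
[ 0.  -0.2  0.4] [ 0.  0. -0.]
0 [ 517.5 -345.5    0. ] 201.60492530037658 71.82924628921405 0.3429007675271633
8 [ 517. -346.    8.] 198.39117776794134 70.68422930773554 0.34290076752716336
[ 591.0072953  -318.04997888   20.        ] [ 504.48064139 -348.68562471   64.79753574] 0.34028734973680397 [ 426.21735328 -378.22953027  101.56532452]
```

```bash
sed -i 's/a1,d1,a2,a3,d4,d6=p/a1,d1,a2,a3,d4,d6,b=p/; s/apply(\[a1,0,d1\])/apply([a1,b,d1])/; s/0,450,250\]/0,450,250,0]/g' kin.py
python3 - <<'E'
from kin import *
p=fit(); print(p.round(1))
for q,x,o in load():
    xx,r=fk(q,p); print((xx-x).round(1))
E
```

```text
[-5.000e-01  3.100e+02  5.565e+02  6.850e+01  4.838e+02  3.097e+02
  1.190e+01]
[-0.  0.  0.]
[ 0. -0. -0.]
[-0.  0.  0.]
```

```bash
cat > plan.py <<'E'
from kin import *
p=fit(); q0=np.array(load()[-1][0])
yaw=.345; rx=np.array([np.cos(yaw),np.sin(yaw),0]); ry=np.array([-rx[1],rx[0],0]); ez=np.array([0,0,1.])
tip=np.array([517.3,-346,20])+85*rx; al=np.radians(25); u=-rx*np.cos(al)+ez*np.sin(al)
def pose(gp,z,x):
    M=np.column_stack([x,np.cross(z,x),z]); return gp+19*z,R.from_matrix(M)
def ok(q): return bool((q>LO+.05).all() and (q<HI-.05).all())
def solve(gp,z,x,qs):
    best=None
    for s in qs:
        q,e=ik(*pose(gp,z,x),p,s)
        for j in(3,5):
            m=(LO[j]+HI[j])/2; q[j]=m+(q[j]-m+np.pi)%(2*np.pi)-np.pi
        if e<1e-4 and q[4]>0: return q
    return None
seeds=[[0,.3,1.6,a,b,c] for a in(0,1.5,3,-1) for b in(1,) for c in(0,1.5,-1.5)]
if __name__=='__main__':
  hole=np.array([595.3,67.6,92])
  for th in (100,115,125,135,145):
   for sg in(1,-1):
    t=np.radians(th)
    # perp to u, in plane, pointing down: n
    n=-(rx*np.sin(al)+ez*np.cos(al)); z=u*np.cos(t)+n*np.sin(t)
    x=np.cross(ry,z)*-1; x=x/np.linalg.norm(x); x*= sg*np.sign(x@rx)
    q=solve(tip+136*u,z,x,seeds)
    print('th',th,'sg',sg,None if q is None else (q.round(2),ok(q)))
    if q is None or not ok(q): continue
    for psi in range(0,360,30):
        s=np.radians(psi); h=np.array([np.cos(s),np.sin(s),0])
        z2=h*np.sin(t)+ez*np.cos(t); x2=ez*np.sin(t)-h*np.cos(t); x2=x2*(-sg)
        r=[solve(np.array([hole[0],hole[1],zz]),z2,x2,seeds) for zz in(170,270)]
        if all(k is not None and ok(k) for k in r): print('   psi',psi,r[0].round(2),r[1].round(2))
E
python3 plan.py
```

```text
th 100 sg 1 (array([-0.56,  0.67,  1.67, -0.25,  0.98,  0.82]), True)
   psi 0 [0.18 0.79 2.37 3.32 1.41 1.57] [0.18 0.47 2.4  3.34 1.13 1.52]
   psi 30 [-0.25  0.77  2.29  2.36  1.34  1.62] [-0.25  0.49  2.32  2.3   1.17  1.82]
   psi 60 [-0.4   0.79  2.02  1.63  1.37  1.9 ] [-0.4   0.58  2.04  1.59  1.36  2.1 ]
   psi 90 [-0.37  0.88  1.69  1.17  1.62  2.1 ] [-0.37  0.72  1.7   1.18  1.68  2.24]
   psi 120 [-0.26  1.    1.36  0.85  1.94  2.14] [-0.26  0.86  1.37  0.89  2.02  2.24]
   psi 150 [-0.1   1.1   1.1   0.54  2.24  2.01] [-0.1   0.98  1.11  0.59  2.34  2.08]
   psi 180 [0.06 1.16 0.97 0.09 2.41 1.65] [0.06 1.04 0.98 0.11 2.51 1.67]
   psi 210 [ 0.23  1.13  1.02 -0.4   2.33  1.23] [ 0.23  1.01  1.04 -0.45  2.43  1.17]
   psi 240 [ 0.39  1.05  1.24 -0.75  2.07  1.02] [ 0.39  0.92  1.25 -0.8   2.15  0.92]
   psi 270 [ 0.52  0.93  1.54 -1.05  1.74  0.99] [ 0.52  0.78  1.56 -1.07  1.8   0.87]
   psi 330 [0.52 0.77 2.19 4.22 1.31 1.41] [0.52 0.52 2.21 4.28 1.21 1.2 ]
th 100 sg -1 (array([-0.56,  0.67,  1.67, -0.25,  0.98, -2.32]), True)
   psi 0 [ 0.18  0.79  2.37  3.32  1.41 -1.
[... 3740 characters left out ...]
  0.53  1.51  0.47  1.51  2.36]
   psi 150 [-0.04  0.73  1.41  0.27  1.56  1.98] [-0.04  0.62  1.36  0.27  1.71  2.02]
   psi 180 [0.07 0.76 1.34 0.04 1.65 1.63] [0.07 0.66 1.29 0.04 1.8  1.64]
   psi 210 [ 0.19  0.75  1.37 -0.19  1.61  1.28] [ 0.19  0.64  1.32 -0.19  1.76  1.25]
   psi 240 [ 0.29  0.69  1.49 -0.41  1.44  0.96] [ 0.29  0.58  1.44 -0.41  1.6   0.9 ]
   psi 270 [ 0.36  0.6   1.67 -0.62  1.19  0.68] [ 0.36  0.47  1.61 -0.58  1.34  0.58]
   psi 300 [ 0.37  0.49  1.87 -0.83  0.87  0.43] [ 0.37  0.35  1.81 -0.73  1.02  0.25]
   psi 330 [ 0.3   0.4   2.04 -1.07  0.5   0.17] [ 0.3   0.23  1.98 -0.78  0.64 -0.18]
th 145 sg -1 (array([-0.89,  0.61,  1.93,  0.93,  0.63,  2.7 ]), False)
```

```bash
cat > mv.py <<'E'
from plan import *
def now():
    o=readout.get_obs(); return np.array(o['ee_pos']),R.from_rotvec(o['orientation'])
def rows(x0,r0,x1,r1,n):
    d=(r0.inv()*r1).as_rotvec(); X,A=x0.copy(),r0
    for i in range(n):
        B=A*R.from_rotvec(d/n); s=A.inv().apply((x1-x0)/n); print('  ',(s/1000).round(4).tolist(),(d/n).round(4).tolist()); A=B
    print('   |rot|/row deg',np.degrees(np.linalg.norm(d))/n,'mm/row',np.linalg.norm(x1-x0)/n)
def grasp_axes(th):
    t=np.radians(th); n=-(rx*np.sin(al)+ez*np.cos(al)); z=u*np.cos(t)+n*np.sin(t); x=-np.cross(ry,z); x/=np.linalg.norm(x); return z,x*np.sign(x@rx)
def up_axes(th,psi):
    t=np.radians(th); s=np.radians(psi); h=np.array([np.cos(s),np.sin(s),0]); return h*np.sin(t)+ez*np.cos(t), -(ez*np.sin(t)-h*np.cos(t))
E
python3 - <<'E'
from mv import *
z,x=grasp_axes(130); gp=tip+134*u; print(gp,z,x)
x0,r0=now(); x1,r1=pose(gp,z,x); print(solve(gp,z,x,[q0]))
rows(x0,r0,x1-80*z,r1,6); rows(x1-80*z,r1,x1,r1,3)
E
```

```text
[ 483.00227601 -358.32566024   76.63084707] [ 0.24356825  0.08753174 -0.96592583] [0.90900908 0.3266729  0.25881905]
[-0.77082104  0.58592544  1.86396211  0.41441165  0.61553734  0.12400116]
   [-0.0092, -0.0027, 0.0299] [0.0002, -0.0066, 0.0011]
   [-0.009, -0.0027, 0.03] [0.0002, -0.0066, 0.0011]
   [-0.0089, -0.0026, 0.03] [0.0002, -0.0066, 0.0011]
   [-0.0087, -0.0026, 0.0301] [0.0002, -0.0066, 0.0011]
   [-0.0085, -0.0026, 0.0301] [0.0002, -0.0066, 0.0011]
   [-0.0083, -0.0026, 0.0302] [0.0002, -0.0066, 0.0011]
   |rot|/row deg 0.3818868164871306 mm/row 31.413160390037195
   [0.0, 0.0, 0.0267] [0.0, 0.0, 0.0]
   [0.0, 0.0, 0.0267] [0.0, 0.0, 0.0]
   [0.0, 0.0, 0.0267] [0.0, 0.0, 0.0]
   |rot|/row deg 0.0 mm/row 26.666666666666668
```

Request:
carry_out([
  [[-0.009, -0.0027, 0.03], [0, -0.0066, 0.001], 0],
  [[-0.009, -0.0027, 0.03], [0, -0.0066, 0.001], 0],
  [[-0.009, -0.0026, 0.03], [0, -0.0066, 0.001], 0],
  [[-0.009, -0.0026, 0.03], [0, -0.0066, 0.001], 0],
  [[-0.0085, -0.0026, 0.03], [0, -0.0066, 0.001], 0],
  [[-0.008, -0.0026, 0.03], [0, -0.0066, 0.001], 0],
  [[0, 0, 0], [0, 0, 0], 0],
])

```text
t: 1.53
ee_pos: [462.5, -361.0, 127.6]
orientation: [-3.018, -0.521, -0.383]
ft_force: [-0.7, 1.2, -0.5]
width: 88.1
```

```bash
python3 log.py
python3 - <<'E'
from mv import *
snap('wrist','w2',scale=1.4)
d=np.load('pics/w2.npz');P,O=d['p'],d['o']
im=d['im'].copy()
for s in (0,50,100,112,187,195):
    for k in(-1,0,1):
        a=proj('wrist',tip+s*u+k*ry*(5 if s<105 else 16),P,O)[0]; cv2.circle(im,tuple(int(v) for v in a.round()),1,(255,0,0),-1)
save(im,'w2o',(180,60,380,400),1.75)
z,x=grasp_axes(130);x0,r0=now(); x1,r1=pose(tip+134*u,z,x); rows(x0,r0,x1,r1,3); print(fit().round(1))
E
```

```text
1.5333 [-0.808  0.464  1.862  0.351  0.752  0.171] [ 462.5 -361.   127.6] [-3.018 -0.521 -0.383] [-0.7  1.2 -0.5] [-0.02  0.15  0.  ] 88.1
   [0.0017, 0.0011, 0.0253] [-0.0027, 0.0017, -0.0013]
   [0.0016, 0.001, 0.0254] [-0.0027, 0.0017, -0.0013]
   [0.0016, 0.0009, 0.0254] [-0.0027, 0.0017, -0.0013]
   |rot|/row deg 0.19568019868925027 mm/row 25.42491163570278
[  0.  312.4 563.   77.5 484.9 309.6  11.9]
```

View pics/w2o.png

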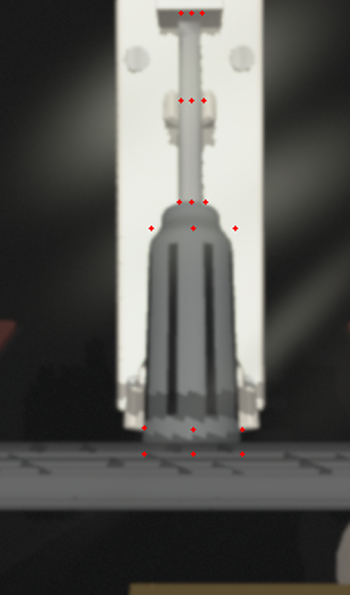

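The overlay matches the picture to about 1 mm, so I'll descend, close and lift.

Request:
carry_out([
  [[0.0017, 0.001, 0.0254], [-0.0027, 0.0017, -0.0013], 0],
  [[0.0016, 0.001, 0.0254], [-0.0027, 0.0017, -0.0013], 0],
  [[0.0016, 0.001, 0.0254], [-0.0027, 0.0017, -0.0013], 0],
  [[0, 0, 0], [0, 0, 0], 0.5],
  [[0, 0, 0], [0, 0, 0], 1],
  [[0, 0, 0], [0, 0, 0], 1],
  [[0, 0, 0], [0, 0, 0], 1],
  [[0, 0, 0], [0, 0, 0], 1],
  [[0, 0, 0], [0, 0, 0], 1],
  [[0, 0, 0], [0, 0, 0], 1],
])

```text
t: 2.42
ee_pos: [490.6, -359.2, 62.7]
orientation: [-3.032, -0.529, -0.408]
ft_force: [0.9, -0.3, 0.1]
width: 44.9
```

```bash
python3 log.py
```

```text
2.4167 [-0.77   0.584  1.856  0.415  0.615  0.125] [ 490.6 -359.2   62.7] [-3.032 -0.529 -0.408] [ 0.9 -0.3  0.1] [-0.06  0.14  0.03] 44.9
```

Request:
carry_out([
  [[0, 0, 0.004], [0, 0, 0], 0.48],
  [[0, 0, 0], [0, 0, 0], 1],
  [[0, 0, 0], [0, 0, 0], 1],
  [[0, 0, 0], [0, 0, 0], 1],
  [[0, 0, 0], [0, 0, 0], 1],
])

```text
t: 2.83
ee_pos: [489.7, -354.3, 57.0]
orientation: [-3.022, -0.528, -0.401]
ft_force: [-2.2, 12.2, 6.8]
width: 31.8
```

```bash
python3 log.py
```

```text
2.8333 [-0.767  0.593  1.859  0.42   0.614  0.122] [ 489.7 -354.3   57. ] [-3.022 -0.528 -0.401] [-2.2 12.2  6.8] [2.05 0.26 0.46] 31.8
```

Request:
carry_out([
  [[0, -0.004, 0], [0, 0, 0], 1],
  [[0, 0, 0], [0, 0, 0], 1],
  [[0.0039, 0, -0.0145], [0, 0, 0], 1],
  [[0.0078, 0, -0.029], [0, 0, 0], 1],
  [[0.0078, 0, -0.029], [0, 0, 0], 1],
  [[0.0078, 0, -0.029], [0, 0, 0], 1],
  [[0.0078, 0, -0.029], [0, 0, 0], 1],
  [[0.0078, 0, -0.029], [0, 0, 0], 1],
  [[0.0078, 0, -0.029], [0, 0, 0], 1],
  [[0, 0, 0], [0, 0, 0], 1],
])

```text
t: 3.67
ee_pos: [491.4, -355.9, 259.3]
orientation: [-3.037, -0.531, -0.417]
ft_force: [0.5, -2.4, -1.9]
width: 31.5
```

```bash
python3 log.py
python3 - <<'E'
from mv import *
snap('wrist','w3',scale=1.4); snap('scene','s3',(60,60,360,300),2.5); print(fit().round(1))
E
```

```text
3.6667 [-0.765  0.299  1.753  0.284  0.973  0.312] [ 491.4 -355.9  259.3] [-3.037 -0.531 -0.417] [ 0.5 -2.4 -1.9] [-0.14  0.14 -0.01] 31.5
[ -0.  312.4 563.1  77.5 484.9 309.6  11.9]
```

View pics/w3.png

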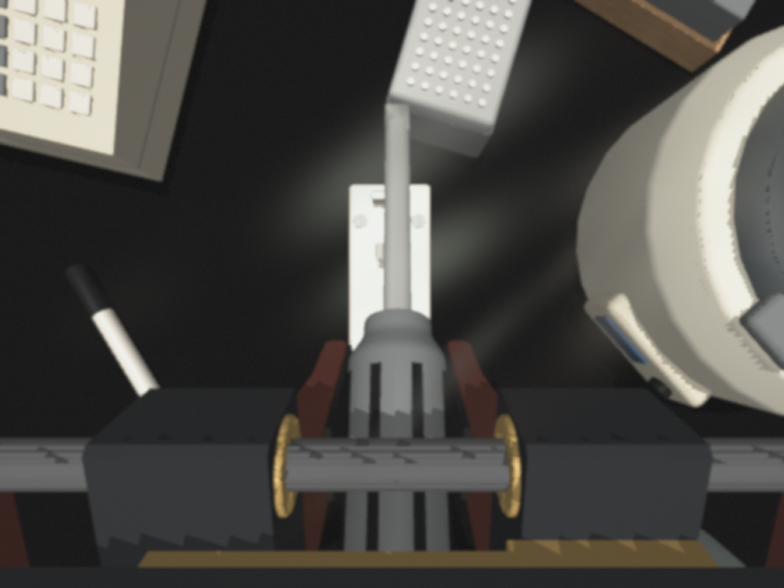

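View pics/s3.png

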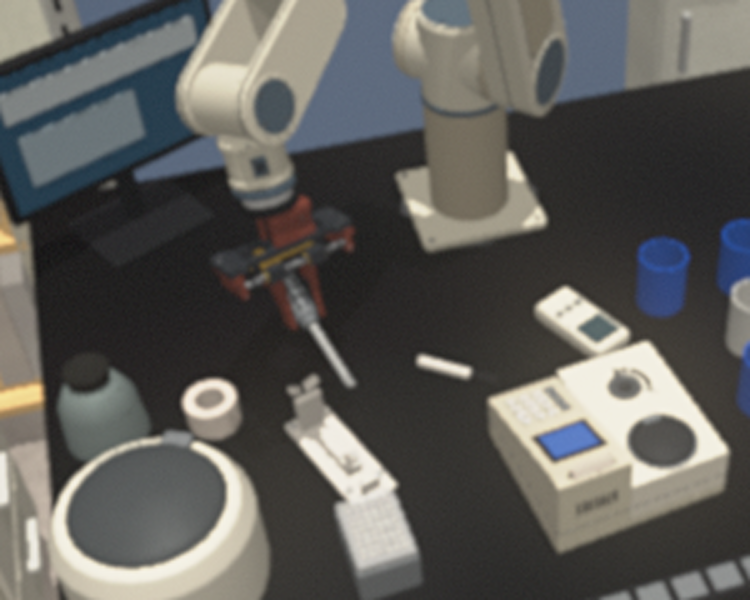

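Run:
```python
from mv import *
P=np.array([489.7,-354.3,57.0]);A=R.from_rotvec([-3.022,-.528,-.401])
t=A.inv().apply(tip-P);ut=A.inv().apply(u);print('tip in tool',t,'u',ut, 'ang',np.degrees(np.arccos(ut[2])))
d=np.load('pics/w3.npz');p1,o1=d['p'],d['o'];B=R.from_rotvec(o1)
for s in (0,9,100,112): print(s,proj('wrist',p1+B.apply(t+s*ut),p1,o1)*1.4)
```

```text
tip in tool [100.16574454   1.7547598   65.43023747] u [-0.76445985 -0.00214769 -0.64466776] ang 130.1407698676769
0 [[398.7043696   93.74378791]]
9 [[398.67605253 109.1153055 ]]
100 [[398.3174011  303.80409636]]
112 [[398.25741479 336.36680651]]
```

Run:
```python
from h import *
im=np.load('pics/w3.npz')['im']; save(im,'w3c',(240,60,330,260),3.9)
```

```text
(no output)
```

View pics/w3c.png

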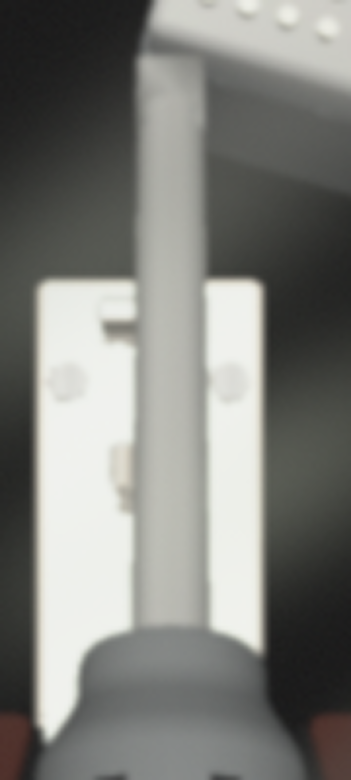

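Run:
```python
from mv import *
d=np.load('pics/w3.npz');p1,o1=d['p'],d['o'];B=R.from_rotvec(o1)
t=np.array([100.2,1.5,65.4]);g=np.array([0,1.5,-19.])
def model(ds,pit,dn):
    ut=np.array([-np.sin(np.radians(49.9)),0,-np.cos(np.radians(49.9))])
    Rp=R.from_euler('y',pit); u2=Rp.apply(ut); n=np.array([u2[2],0,-u2[0]]); n=n*np.sign(-n[2])
    t2=g+Rp.apply(t-g)+ds*u2+dn*n
    return t2,u2,n
def pr(x): return proj('wrist',p1+B.apply(x),p1,o1)[0]
obs=[60+55/3.9-.4,60+630/3.9-.4]; W=[68/3.9,77/3.9]
for dn in(0,3,-3):
  def f(v):
    t2,u2,n=model(v[0],v[1],dn); y=np.array([0,5,0])
    return [pr(t2+n)[1]-obs[0],pr(t2+100*u2+5*n)[1]-obs[1]]
  s=least_squares(f,[0,0]).x; t2,u2,n=model(*s,dn); y=np.array([0,5,0])
  print(dn,'slide',s[0],'pitch deg',np.degrees(s[1]),'tip',t2,'w',[pr(t2+k*u2+y)[0]-pr(t2+k*u2-y)[0] for k in(3,92)],W,'ang',np.degrees(np.arccos(u2[2])), 'u col',pr(t2)[0]*1.4)
```

```text
0 slide 4.292701966045125 pitch deg -1.0104939895966383 tip [95.46167195  1.5        64.33144623] w [np.float64(16.625232633693884), np.float64(20.446554423219368)] [17.435897435897438, 19.743589743589745] ang 131.11049398959665 u col 398.10382402369817
3 slide 5.63940226075833 pitch deg -1.8448880595319013 tip [95.2416296   1.5        62.58124225] w [np.float64(16.75743621287569), np.float64(20.787197299190836)] [17.435897435897438, 19.743589743589745] ang 131.9448880595319 u col 398.1123045007927
-3 slide 3.044679365726263 pitch deg -0.1775160078314252 tip [95.67570369  1.5        66.03044809] w [np.float64(16.498780621692674), np.float64(20.12163424036322)] [17.435897435897438, 19.743589743589745] ang 130.27751600783142 u col 398.0957164673737
```

```bash
cat >> mv.py <<'E'
TT=np.array([95.5,1.2,64.5]); TH=131
def tip_target(tp,th,psi):
    z,x=up_axes(th,psi); A=R.from_matrix(np.column_stack([x,np.cross(z,x),z])); return tp-A.apply(TT),A
HOLE=np.array([595.3,67.6,92])
E
python3 - <<'E'
from mv import *
from scipy.spatial.transform import Slerp
x0,r0=now(); x1,r1=tip_target(HOLE+[0,0,70],TH,210)
sl=Slerp([0,1],R.concatenate([r0,r1])); mid=(x0+x1)/2+[0,0,90]; rm=sl(.5)
print(x1,r1.as_rotvec(),mid)
qp=np.array(readout.get_obs()['qpos'])
n=9
print('A');rows(x0,r0,mid,rm,n);print('B');rows(mid,rm,x1,r1,n)
for (a,ra,b,rb) in((x0,r0,mid,rm),(mid,rm,x1,r1)):
    for k in range(3,n+1,3):
        f=k/n; rr=ra*R.from_rotvec((ra.inv()*rb).as_rotvec()*f); xx=a+(b-a)*f
        q,e=ik(xx,rr,p,qp); print(k,q.round(2),e<1e-4,'dq/row',np.abs(q-qp).max().round(2)/3,'tip',(xx+rr.apply(TT)).round(0)); qp=q
E
```

```text
[582.59740813  61.65179581 276.39057228] [ 2.58722268  0.69324423 -1.1790653 ] [ 535.89553693 -146.13152971  355.02371819]
A
   [0.0152, -0.0199, -0.0077] [-0.0025, -0.0621, -0.0102]
   [0.0149, -0.0197, -0.0087] [-0.0025, -0.0621, -0.0102]
   [0.0146, -0.0195, -0.0097] [-0.0025, -0.0621, -0.0102]
   [0.0141, -0.0194, -0.0106] [-0.0025, -0.0621, -0.0102]
   [0.0136, -0.0192, -0.0115] [-0.0025, -0.0621, -0.0102]
   [0.0131, -0.019, -0.0124] [-0.0025, -0.0621, -0.0102]
   [0.0125, -0.0189, -0.0132] [-0.0025, -0.0621, -0.0102]
   [0.0118, -0.0187, -0.014] [-0.0025, -0.0621, -0.0102]
   [0.0111, -0.0185, -0.0148] [-0.0025, -0.0621, -0.0102]
   |rot|/row deg 3.606802056244962 mm/row 26.20673135861929
B
   [0.0162, -0.019, 0.0036] [-0.0025, -0.0621, -0.0102]
   [0.0166, -0.0188, 0.0026] [-0.0025, -0.0621, -0.0102]
   [0.0169, -0.0187, 0.0015] [-0.0025, -0.0621, -0.0102]
   [0.0171, -0.0185, 0.0004] [-0.0025, -0.0621, -0.0102]
   [0.0173, -0.0183, -0.0008] [-0.0025, -0.0621, -0.0102]
   [0.0174, -0.0181, -0.0019] [-0.0025, -0.0621, -0.0102]
   [0.0174, -0.018, -0.003] [-0.0025, -0.0621, -0.0102]
   [0.0174, -0.0178, -0.0041] [-0.0025, -0.0621, -0.0102]
   [0.0173, -0.0176, -0.0053] [-0.0025, -0.0621, -0.0102]
   |rot|/row deg 3.606802056244959 mm/row 25.224460687718867
3 [-0.56  0.26  1.72  0.06  1.1   0.61] True dq/row 0.09999999999999999 tip [ 599. -250.  231.]
6 [-0.36  0.26  1.63 -0.1   1.31  0.84] True dq/row 0.07333333333333333 tip [ 603. -184.  247.]
9 [-0.18  0.31  1.52 -0.19  1.54  0.99] True dq/row 0.08 tip [ 603. -119.  266.]
3 [-0.03  0.44  1.44 -0.24  1.68  1.11] True dq/row 0.049999999999999996 tip [602. -56. 227.]
6 [ 0.1   0.58  1.34 -0.26  1.84  1.19] True dq/row 0.05333333333333334 tip [599.   6. 193.]
9 [ 0.21  0.74  1.2  -0.26  2.02  1.25] True dq/row 0.06 tip [595.  68. 162.]
```

Request:
carry_out([
  [[0.0152, -0.0199, -0.0077], [-0.0025, -0.0621, -0.0102], 1],
  [[0.0149, -0.0197, -0.0087], [-0.0025, -0.0621, -0.0102], 1],
  [[0.0146, -0.0195, -0.0097], [-0.0025, -0.0621, -0.0102], 1],
  [[0.0141, -0.0194, -0.0106], [-0.0025, -0.0621, -0.0102], 1],
  [[0.0136, -0.0192, -0.0115], [-0.0025, -0.0621, -0.0102], 1],
  [[0.0131, -0.019, -0.0124], [-0.0025, -0.0621, -0.0102], 1],
  [[0.0125, -0.0189, -0.0132], [-0.0025, -0.0621, -0.0102], 1],
  [[0.0118, -0.0187, -0.014], [-0.0025, -0.0621, -0.0102], 1],
  [[0.0111, -0.0185, -0.0148], [-0.0025, -0.0621, -0.0102], 1],
])

```text
t: 4.52
ee_pos: [535.2, -144.5, 352.8]
orientation: [2.949, 0.648, -0.439]
ft_force: [0.6, 0.2, -2.9]
width: 31.6
```

Request:
carry_out([
  [[0.0162, -0.019, 0.0036], [-0.0025, -0.0621, -0.0102], 1],
  [[0.0166, -0.0188, 0.0026], [-0.0025, -0.0621, -0.0102], 1],
  [[0.0169, -0.0187, 0.0015], [-0.0025, -0.0621, -0.0102], 1],
  [[0.0171, -0.0185, 0.0004], [-0.0025, -0.0621, -0.0102], 1],
  [[0.0173, -0.0183, -0.0008], [-0.0025, -0.0621, -0.0102], 1],
  [[0.0174, -0.0181, -0.0019], [-0.0025, -0.0621, -0.0102], 1],
  [[0.0174, -0.018, -0.003], [-0.0025, -0.0621, -0.0102], 1],
  [[0.0174, -0.0178, -0.0041], [-0.0025, -0.0621, -0.0102], 1],
  [[0.0173, -0.0176, -0.0053], [-0.0025, -0.0621, -0.0102], 1],
  [[0, 0, 0], [0, 0, 0], 1],
  [[0, 0, 0], [0, 0, 0], 1],
])

```text
t: 5.43
ee_pos: [581.3, 63.0, 271.6]
orientation: [2.583, 0.7, -1.19]
ft_force: [-0.5, -0.4, -2.1]
width: 31.3
```

```bash
python3 log.py
python3 - <<'E'
from mv import *
snap('wrist','w4',scale=1.4); snap('scene','s4',(240,140,380,300),4);snap('top','t4',(200,100,320,240),4)
x0,r0=now(); print('tip',x0+r0.apply(TT)); x1,r1=tip_target(HOLE+[0,0,70],TH,210);print((r0.inv()*r1).as_rotvec(),x1-x0)
E
```

```text
5.4333 [ 0.211  0.75   1.2   -0.26   2.016  1.243] [581.3  63.  271.6] [ 2.583  0.7   -1.19 ] [-0.5 -0.4 -2.1] [ 0.24 -0.64  0.05] 31.3
tip [594.43670926  67.15863194 161.64898534]
[-0.0022991   0.0006396   0.00164569] [0.64658323 0.66900817 0.33921966]
```

View pics/w4.png

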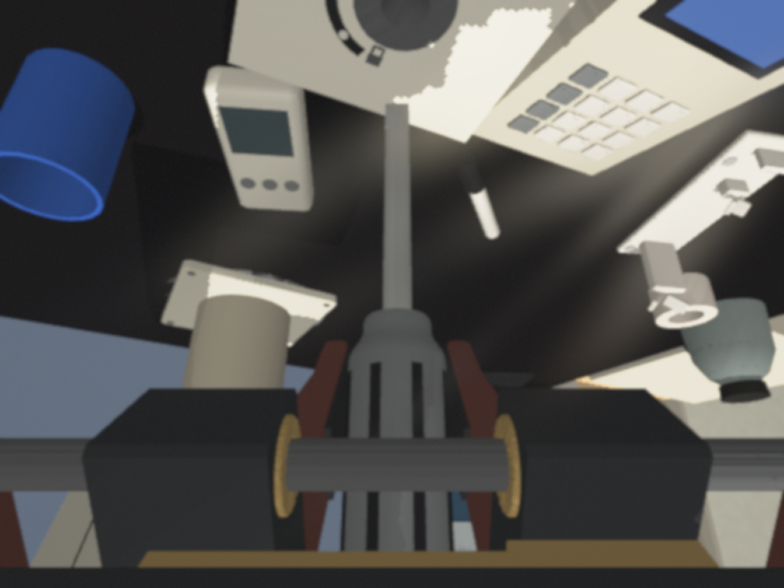

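View pics/s4.png

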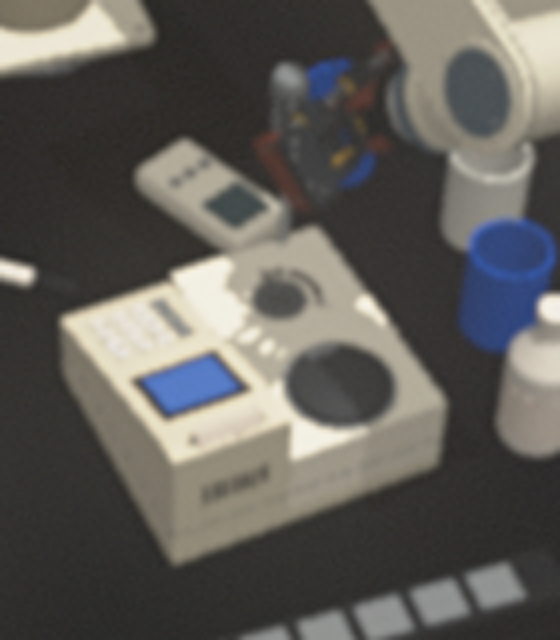

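View pics/t4.png

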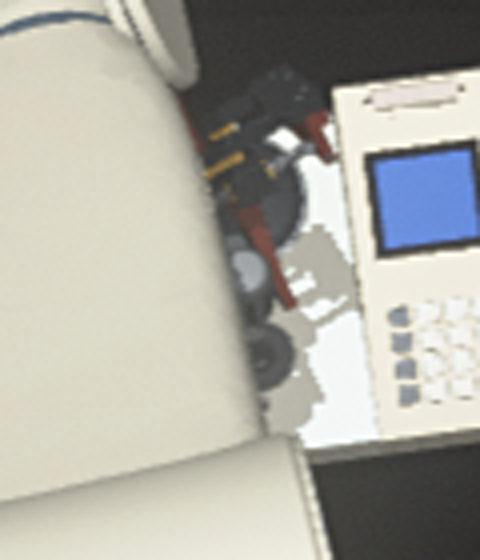

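Run:
```python
from mv import *
d=np.load('pics/w4.npz');P,O=d['p'],d['o'];A=R.from_rotvec(O)
save(d['im'],'w4c',(220,0,360,120),5)
print(proj('wrist',HOLE,P,O)*1.4, proj('wrist',P+A.apply(TT),P,O)*1.4, A.apply([-.7547,0,-.6561]))
print(toz('wrist',(404/1.4-.15,10/1.4-.15),92,P,O))
print([proj('wrist',HOLE+[15*np.cos(k),15*np.sin(k),0],P,O).round(1)[0] for k in np.arange(0,6.3,.785)])
```

```text
[[402.96743413   1.91172229]] [[397.1049035  101.03163892]] [ 0.00874145 -0.00135402  0.99998053]
[592.09355649  65.21140543  92.        ]
[array([299.8, -18.2]), array([282.1, -20.7]), array([268.3,  -9.9]), array([266.7,   6.7]), array([277. ,  19.1]), array([292.9,  21.2]), array([306.3,  12. ]), array([309.6,  -4.1]), array([299.8, -18.1])]
```

View pics/w4c.png

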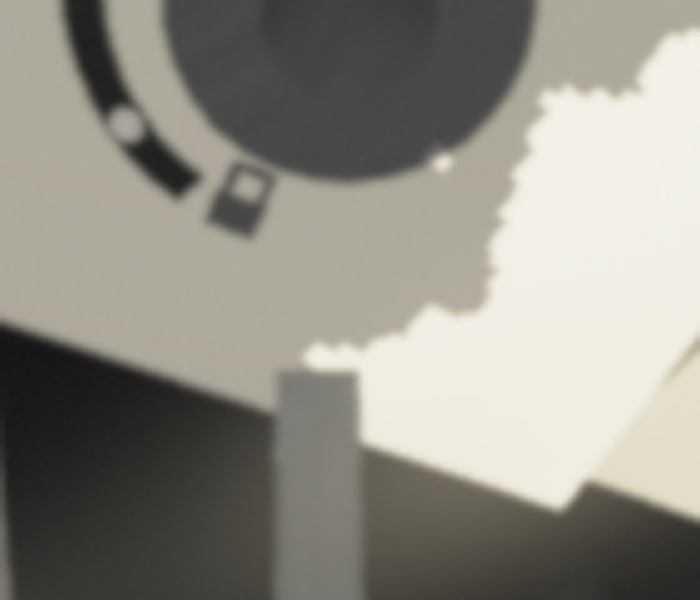

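Request:
carry_out([
  [[0.0151, 0.0005, 0.0131], [0, 0, 0], 1],
  [[0.0151, 0.0005, 0.0131], [0, 0, 0], 1],
  [[0.0151, 0.0005, 0.0131], [0, 0, 0], 1],
  [[0, 0, 0], [0, 0, 0], 1],
  [[0, 0, 0], [0, 0, 0], 1],
])

```text
t: 6.0
ee_pos: [582.4, 59.6, 217.0]
orientation: [2.589, 0.694, -1.183]
ft_force: [0.3, -0.5, -2.2]
width: 31.7
```

```bash
python3 log.py
python3 - <<'E'
from mv import *
snap('wrist','w5',(200,0,400,150),4)
x0,r0=now(); print('tip',x0+r0.apply(TT))
E
```

```text
6.0 [ 0.205  0.801  1.228 -0.252  1.932  1.266] [582.4  59.6 217. ] [ 2.589  0.694 -1.183] [ 0.3 -0.5 -2.2] [ 0.37 -0.56 -0.  ] 31.7
tip [595.69238625  66.12297656 103.4515073 ]
```

View pics/w5.png

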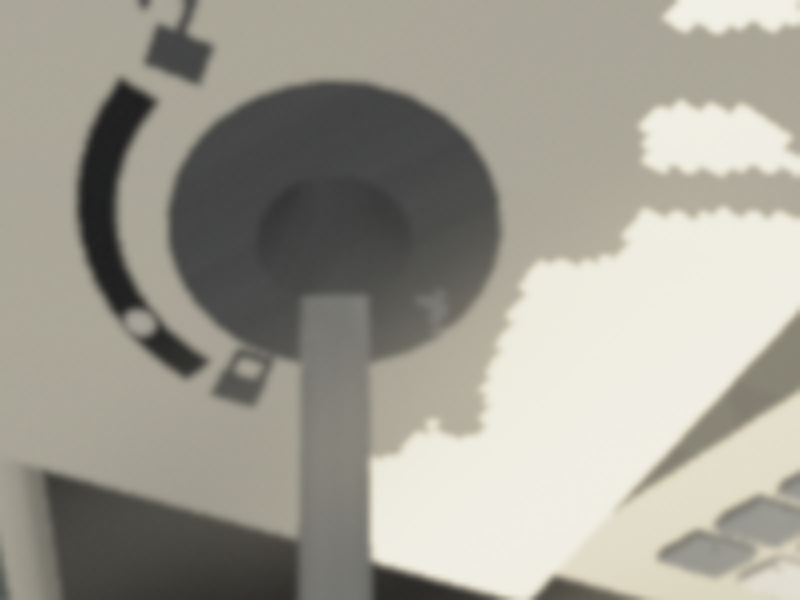

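Run:
```python
from mv import *
d=np.load('pics/w5.npz');P,O=d['p'],d['o'];A=R.from_rotvec(O)
f=lambda X:((proj('wrist',X,P,O)[0]+.4-[200,0])*4).round(1)
t=P+A.apply(TT)
print('tip',f(t),'lowered to 92',f([t[0],t[1],92]),'hole',f(HOLE))
c=np.array([f(HOLE+[12*np.cos(k),12*np.sin(k),0]) for k in np.arange(0,6.3,.05)]);print('ellipse',c.min(0),c.max(0))
print('center refined', [toz('wrist',(334/4+200-.4,y/4-.4),92,P,O).round(1) for y in(230,240)])
h=np.array([np.cos(np.radians(210)),np.sin(np.radians(210)),0]);print(f(t+h)-f(t))
```

```text
tip [336.2 290.3] lowered to 92 [336.3 240.8] hole [327.3 233.8]
ellipse [248.7 164.8] [406.  296.3]
center refined [array([596.4,  67.1,  92. ]), array([594.8,  66.2,  92. ])]
[0.  5.3]
```

Request:
carry_out([
  [[0.0113, 0, 0.0098], [0, 0, 0], 1],
  [[0.0113, 0, 0.0098], [0, 0, 0], 1],
  [[0, 0, 0], [0, 0, 0], 1],
])

```text
t: 6.3
ee_pos: [581.8, 60.6, 183.7]
orientation: [2.587, 0.696, -1.185]
ft_force: [0.2, -0.5, -4.3]
width: 31.2
```

```bash
python3 log.py
python3 - <<'E'
from mv import *
x0,r0=now(); print('tip',x0+r0.apply(TT))
E
```

```text
6.3 [ 0.207  0.837  1.24  -0.248  1.888  1.278] [581.8  60.6 183.7] [ 2.587  0.696 -1.185] [ 0.2 -0.5 -4.3] [ 0.31 -0.95  0.14] 31.2
tip [594.01648181  66.71933008  69.3002457 ]
```

Request:
carry_out([
  [[0.0094, 0, 0.0082], [0, 0, 0], 1],
  [[0.0094, 0, 0.0082], [0, 0, 0], 1],
  [[0.0038, 0, 0.0033], [0, 0, 0], 1],
  [[0, 0, 0], [0, 0, 0], 1],
])

```text
t: 6.63
ee_pos: [582.2, 60.7, 154.5]
orientation: [2.587, 0.696, -1.184]
ft_force: [1.4, 0.3, -2.5]
width: 31.5
```

```bash
python3 log.py
python3 - <<'E'
from mv import *
x0,r0=now(); print('tip',x0+r0.apply(TT))
E
```

```text
6.6333 [ 0.207  0.871  1.245 -0.245  1.85   1.288] [582.2  60.7 154.5] [ 2.587  0.696 -1.184] [ 1.4  0.3 -2.5] [ 0.35 -0.88  0.06] 31.5
tip [594.50110668  66.85270587  40.10639323]
```

Request:
carry_out([
  [[0.003, 0, 0.0026], [0, 0, 0], 1],
  [[0.0015, 0, 0.0013], [0, 0, 0], 1],
  [[0, 0, 0], [0, 0, 0], 1],
])

```text
t: 6.88
ee_pos: [582.6, 60.9, 150.3]
orientation: [2.588, 0.695, -1.182]
ft_force: [0.5, -1.1, -3.4]
width: 31.4
```

```bash
python3 log.py
python3 - <<'E'
from mv import *
x0,r0=now(); print('tip',x0+r0.apply(TT))
E
```

```text
6.8833 [ 0.207  0.876  1.246 -0.245  1.843  1.29 ] [582.6  60.9 150.3] [ 2.588  0.695 -1.182] [ 0.5 -1.1 -3.4] [ 0.31 -0.62  0.04] 31.4
tip [595.0813095   67.11962508  35.94327565]
```

Request:
carry_out([
  [[0.0015, 0, 0.0013], [0, 0, 0], 1],
  [[0, 0, 0], [0, 0, 0], 1],
  [[0, 0, 0], [0, 0, 0], 1],
])

```text
t: 7.13
ee_pos: [582.7, 61.0, 148.8]
orientation: [2.588, 0.695, -1.181]
ft_force: [0.7, -0.1, -2.5]
width: 31.7
```

Request:
carry_out([
  [[0.0015, 0, 0.0013], [0, 0, 0], 1],
  [[0, 0, 0], [0, 0, 0], 1],
  [[0, 0, 0], [0, 0, 0], 1],
])

```text
t: 7.38
ee_pos: [582.9, 60.9, 147.7]
orientation: [2.588, 0.695, -1.181]
ft_force: [0.0, 0.8, 5.6]
width: 31.7
```

Request:
carry_out([
  [[0, 0, 0], [0, 0, 0], 0.6],
  [[0, 0, 0], [0, 0, 0], 0.5],
  [[0, 0, 0], [0, 0, 0], 0.3],
  [[0, 0, 0], [0, 0, 0], 0.2],
  [[0, 0, 0], [0, 0, 0], 0.2],
])

```text
t: 7.8
ee_pos: [582.7, 60.9, 146.4]
orientation: [2.588, 0.695, -1.182]
ft_force: [0.4, -0.3, 0.6]
width: 58.2
```

```bash
python3 log.py
python3 - <<'E'
from mv import *
snap('wrist','w6',(150,0,420,300),2)
d=np.load('pics/w6.npz');P,O=d['p'],d['o'];A=R.from_rotvec(O)
c=P+A.apply([0,0,-164]); print('fingers z',A.apply([0,0,1]),'flange approx',c)
x0,r0=now()
# retreat then go above: target tool down, yaw options
pp=fit(); print(pp.round(1))
for yaw in np.arange(-180,180,30):
    s=np.radians(yaw); x=np.array([np.cos(s),np.sin(s),0]); q=solve(np.array([595,67,200]),-ez,x,[np.array(readout.get_obs()['qpos']),q0])
    print(yaw,None if q is None else q.round(2))
E
```

```text
7.8 [ 0.207  0.88   1.246 -0.244  1.838  1.292] [582.7  60.9 146.4] [ 2.588  0.695 -1.182] [ 0.4 -0.3  0.6] [ 0.14 -0.36  0.01] 58.2
fingers z [-0.65495415 -0.37610255 -0.655425  ] flange approx [690.06960881 122.56470418 253.87775049]
[ -0.  312.4 563.1  77.5 484.9 309.6  11.9]
-180 [ 0.09  0.43  1.72  0.    0.99 -1.48]
-150 [ 0.09  0.43  1.72  0.    0.99 -2.  ]
-120 [ 0.09  0.43  1.72 -0.    0.99 -2.53]
-90 [ 0.09  0.43  1.72 -0.    0.99 -3.05]
-60 [0.09 0.43 1.72 0.   0.99 2.71]
-30 [0.09 0.43 1.72 0.   0.99 2.19]
0 [ 0.09  0.43  1.72 -0.    0.99  1.66]
30 [ 0.09  0.43  1.72 -0.    0.99  1.14]
60 [0.09 0.43 1.72 0.   0.99 0.62]
90 [0.09 0.43 1.72 0.   0.99 0.09]
120 [ 0.09  0.43  1.72 -0.    0.99 -0.43]
150 [ 0.09  0.43  1.72 -0.    0.99 -0.95]
```

View pics/w6.png

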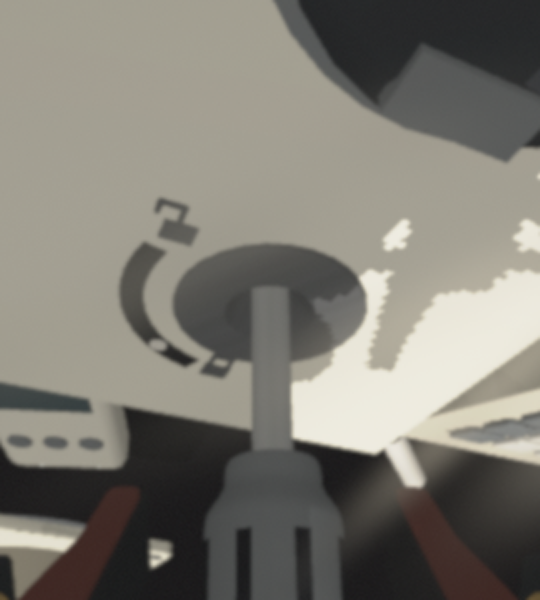

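Run:
```python
from mv import *
x0,r0=now(); xr=x0-r0.apply([0,0,90])
s=np.radians(56); x=np.array([np.cos(s),np.sin(s),0]); A=R.from_matrix(np.column_stack([x,np.cross(-ez,x),-ez]))
tgt=np.array([595,67.3,290])
print(xr); rows(x0,r0,xr,r0,4); rows(xr,r0,tgt,A,9)
qp=np.array(readout.get_obs()['qpos'])
for f in (0,.33,.67,1):
    q,e=ik(xr+(tgt-xr)*f,r0*R.from_rotvec((r0.inv()*A).as_rotvec()*f),fit(),qp);print(q.round(2),e<1e-4);qp=q
```

```text
[641.58820117  94.75757037 205.38489981]
   [-0.0, 0.0, -0.0225] [0.0, 0.0, 0.0]
   [-0.0, 0.0, -0.0225] [0.0, 0.0, 0.0]
   [0.0, -0.0, -0.0225] [0.0, 0.0, 0.0]
   [-0.0, 0.0, -0.0225] [0.0, 0.0, 0.0]
   |rot|/row deg 0.0 mm/row 22.500000000000004
   [-0.011, 0.0, -0.0016] [-0.0218, 0.0934, -0.0471]
   [-0.0108, -0.0004, -0.0026] [-0.0218, 0.0934, -0.0471]
   [-0.0105, -0.0009, -0.0037] [-0.0218, 0.0934, -0.0471]
   [-0.0101, -0.0013, -0.0046] [-0.0218, 0.0934, -0.0471]
   [-0.0095, -0.0016, -0.0056] [-0.0218, 0.0934, -0.0471]
   [-0.0089, -0.0019, -0.0065] [-0.0218, 0.0934, -0.0471]
   [-0.0081, -0.0022, -0.0073] [-0.0218, 0.0934, -0.0471]
   [-0.0073, -0.0024, -0.0081] [-0.0218, 0.0934, -0.0471]
   [-0.0064, -0.0025, -0.0088] [-0.0218, 0.0934, -0.0471]
   |rot|/row deg 6.122345254943333 mm/row 11.157732102057714
[ 0.23  0.91  1.03 -0.24  2.02  1.27] True
[ 0.22  0.7   1.24 -0.21  1.73  1.13] True
[ 0.17  0.49  1.45 -0.14  1.45  0.94] True
[ 0.09  0.32  1.63 -0.    1.2   0.69] True
```

Request:
carry_out([
  [[0, 0, -0.0225], [0, 0, 0], 0.1],
  [[0, 0, -0.0225], [0, 0, 0], 0],
  [[0, 0, -0.0225], [0, 0, 0], 0],
  [[0, 0, -0.0225], [0, 0, 0], 0],
  [[-0.0214, 0, -0.0186], [0, 0, 0], 0],
  [[-0.0214, 0, -0.0186], [0, 0, 0], 0],
  [[-0.0214, 0, -0.0186], [0, 0, 0], 0],
])

```text
t: 8.43
ee_pos: [641.7, 94.7, 291.2]
orientation: [2.587, 0.696, -1.183]
ft_force: [-0.1, 0.6, 0.4]
width: 87.9
```

```bash
python3 log.py
python3 - <<'E'
from mv import *
x0,r0=now()
s=np.radians(56); x=np.array([np.cos(s),np.sin(s),0]); A=R.from_matrix(np.column_stack([x,np.cross(-ez,x),-ez]))
rows(x0,r0,np.array([595,67.3,290]),A,9)
E
```

```text
8.4333 [ 0.231  0.841  0.978 -0.26   2.143  1.231] [641.7  94.7 291.2] [ 2.587  0.696 -1.183] [-0.1  0.6  0.4] [ 0.2  -0.28 -0.01] 87.9
   [-0.0038, 0.0, 0.0046] [-0.0219, 0.0935, -0.0471]
   [-0.0043, -0.0002, 0.0043] [-0.0219, 0.0935, -0.0471]
   [-0.0046, -0.0005, 0.0038] [-0.0219, 0.0935, -0.0471]
   [-0.0049, -0.0008, 0.0034] [-0.0219, 0.0935, -0.0471]
   [-0.0052, -0.0012, 0.0029] [-0.0219, 0.0935, -0.0471]
   [-0.0053, -0.0015, 0.0024] [-0.0219, 0.0935, -0.0471]
   [-0.0055, -0.0018, 0.0018] [-0.0219, 0.0935, -0.0471]
   [-0.0055, -0.0021, 0.0013] [-0.0219, 0.0935, -0.0471]
   [-0.0055, -0.0023, 0.0007] [-0.0219, 0.0935, -0.0471]
   |rot|/row deg 6.126360807819135 mm/row 6.024482524364942
```

Request:
carry_out([
  [[-0.0038, 0, 0.0046], [-0.0219, 0.0935, -0.0471], 0],
  [[-0.0043, -0.0002, 0.0043], [-0.0219, 0.0935, -0.0471], 0],
  [[-0.0046, -0.0005, 0.0038], [-0.0219, 0.0935, -0.0471], 0],
  [[-0.0049, -0.0008, 0.0034], [-0.0219, 0.0935, -0.0471], 0],
  [[-0.0052, -0.0012, 0.0029], [-0.0219, 0.0935, -0.0471], 0],
  [[-0.0053, -0.0015, 0.0024], [-0.0219, 0.0935, -0.0471], 0],
  [[-0.0055, -0.0018, 0.0018], [-0.0219, 0.0935, -0.0471], 0],
  [[-0.0055, -0.0021, 0.0013], [-0.0219, 0.0935, -0.0471], 0],
  [[-0.0055, -0.0023, 0.0007], [-0.0219, 0.0935, -0.0471], 0],
  [[0, 0, 0], [0, 0, 0], 0],
  [[0, 0, 0], [0, 0, 0], 0],
])

```text
t: 9.35
ee_pos: [594.3, 66.3, 290.1]
orientation: [2.775, 1.471, 0.001]
ft_force: [-0.3, 0.4, 1.0]
width: 87.7
```

```bash
python3 log.py
python3 - <<'E'
from mv import *
snap('wrist','w7',scale=1.4); snap('scene','s7',(240,120,380,280),4)
d=np.load('pics/w7.npz');P,O=d['p'],d['o']; print(proj('wrist',[[595.3,67,229],[595.3,67,221],[595.3,67.,92]],P,O)*1.4)
E
```

```text
9.35 [ 9.200e-02  3.140e-01  1.628e+00 -1.000e-03  1.198e+00  6.880e-01] [594.3  66.3 290.1] [2.775e+00 1.471e+00 1.000e-03] [-0.3  0.4  1. ] [ 0.   -0.04  0.01] 87.7
[[396.07641722 314.47382435]
 [396.06499054 309.810634  ]
 [395.9473266  261.79240268]]
```

View pics/w7.png

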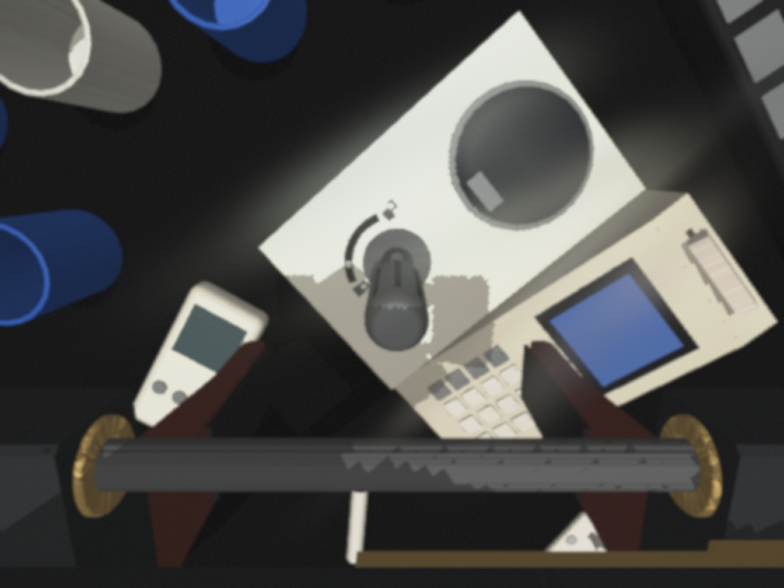

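View pics/s7.png

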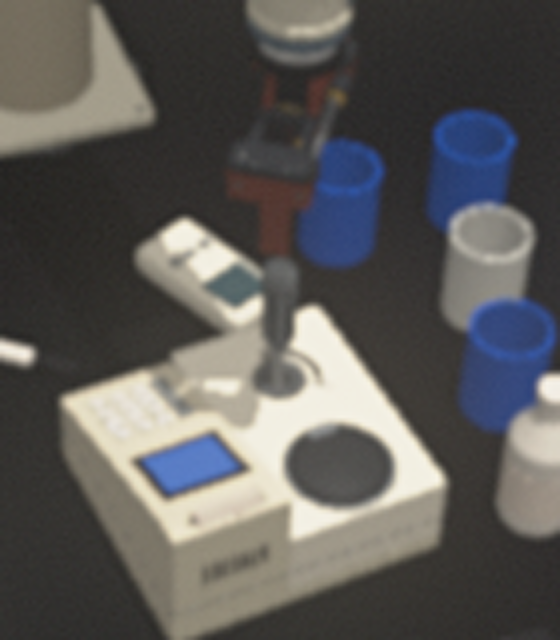

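Run:
```python
from mv import *
d=np.load('pics/w7.npz');P,O=d['p'],d['o']; A=R.from_rotvec(O)
im=d['im'].copy()
for lean,c in((0,(255,0,0)),(2,(0,255,0)),(4,(0,128,255))):
    l=np.radians(lean); tipw=np.array([595.3,67,34.]); ax=R.from_matrix(A.as_matrix()).apply([-np.sin(l),0,-np.cos(l)]); 
    for s,r in((195,11.5),(187,16)):
        e1=A.apply([0,1,0]); e2=np.cross(ax,e1)
        pts=np.array([proj('wrist',tipw+ax*s+r*(np.cos(k)*e1+np.sin(k)*e2),P,O)[0] for k in np.arange(0,6.3,.2)])
        im=cv2.resize(im,None,fx=1,fy=1); 
        for q in pts: im[int(q[1]+.5),int(q[0]+.5)]=c
save(im,'w7c',(235,150,335,270),6); save(d['im'],'w7d',(235,150,335,270),6)
```

```text
(no output)
```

View pics/w7c.png

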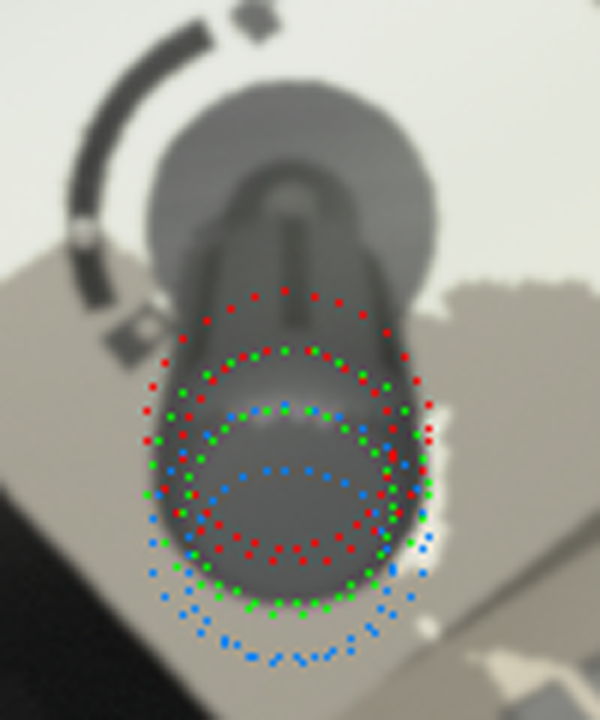

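View pics/w7d.png

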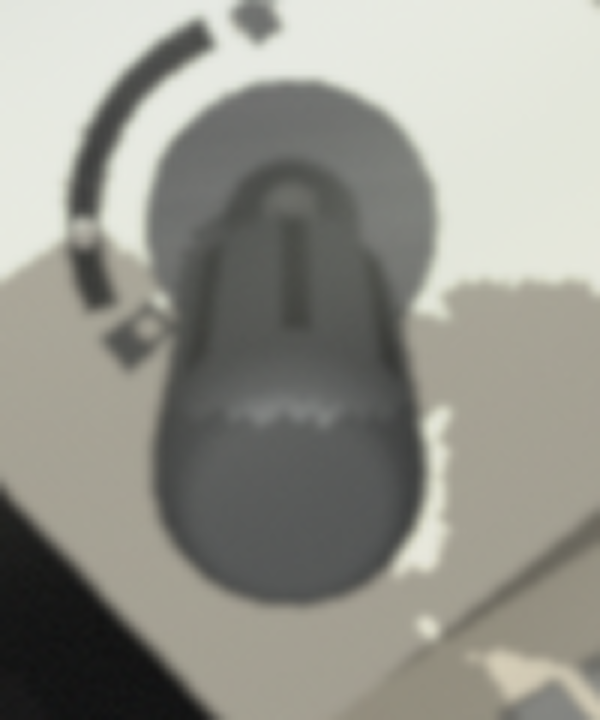

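Request:
carry_out([
  [[-0.004, 0.0008, 0], [0, 0.035, 0], 0],
  [[-0.001, 0, 0.0275], [0, 0, 0], 0],
  [[-0.001, 0, 0.0275], [0, 0, 0], 0],
  [[-0.001, 0, 0.0275], [0, 0, 0], 0],
  [[-0.001, 0, 0.0275], [0, 0, 0], 0.2],
  [[0, 0, 0], [0, 0, 0], 0.4],
  [[0, 0, 0], [0, 0, 0], 0.5],
])

```text
t: 10.03
ee_pos: [593.4, 64.0, 177.6]
orientation: [-2.758, -1.467, -0.044]
ft_force: [0.1, -0.0, 0.0]
width: 71.5
```

```bash
python3 log.py
python3 - <<'E'
from mv import *
snap('wrist','w8',(150,100,420,420),1.8)
x0,r0=now();print(r0.apply([0,0,1]))
E
```

```text
10.0333 [0.073 0.429 1.741 0.034 0.953 0.647] [593.4  64.  177.6] [-2.758 -1.467 -0.044] [ 0.1 -0.   0. ] [-0.02 -0.02 -0.01] 71.5
[ 0.02012391  0.02911408 -0.9993735 ]
```

View pics/w8.png

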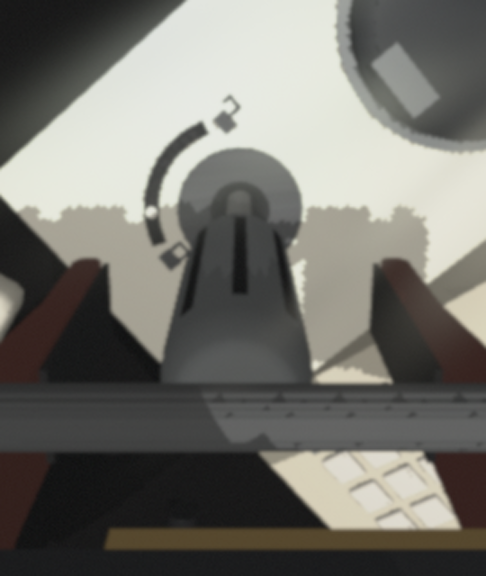

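Request:
carry_out([
  [[0, 0, 0], [0, 0, 0], 0.6],
  [[0, 0, 0], [0, 0, 0], 1],
  [[0, 0, 0], [0, 0, 0], 1],
  [[0, 0, 0], [0, 0, 0], 1],
  [[0, 0, 0], [0, 0, 0], 1],
  [[0, 0, 0], [0, 0, 0], 1],
])

```text
t: 10.58
ee_pos: [593.8, 63.4, 179.9]
orientation: [-2.76, -1.467, -0.052]
ft_force: [0.5, 0.3, 2.2]
width: 31.5
```

```bash
python3 log.py
```

```text
10.5833 [0.072 0.424 1.743 0.034 0.951 0.646] [593.8  63.4 179.9] [-2.76  -1.467 -0.052] [0.5 0.3 2.2] [-0.04 -0.1   0.01] 31.5
```

Request:
carry_out([
  [[0.0025, 0, 0], [0, -0.019, 0], 1],
  [[0.0025, 0, 0], [0, -0.019, 0], 1],
  [[0, 0, 0.002], [0, 0, 0], 1],
  [[0, 0, 0], [0, 0, 0], 1],
])

```text
t: 10.92
ee_pos: [597.5, 68.3, 179.0]
orientation: [2.771, 1.475, -0.0]
ft_force: [-2.5, 0.8, 13.2]
width: 31.6
```

```bash
python3 log.py;  python3 - <<'E'
from mv import *
x0,r0=now();print(r0.apply([0,0,1]))
E
```

```text
10.9167 [ 0.095  0.441  1.717 -0.003  0.983  0.69 ] [597.5  68.3 179. ] [ 2.771  1.475 -0.   ] [-2.5  0.8 13.2] [-0.03  0.63 -0.03] 31.6
[ 0.001067   -0.00249259 -0.99999632]
```

Request:
carry_out([
  [[-0.0008, -0.0012, 0.001], [0, 0, -0.08], 1],
  [[0, 0, 0], [0, 0, -0.08], 1],
  [[0, 0, 0], [0, 0, -0.08], 1],
  [[0, 0, 0], [0, 0, -0.08], 1],
])

```text
t: 11.25
ee_pos: [596.9, 68.1, 178.9]
orientation: [2.496, 1.901, 0.003]
ft_force: [-1.4, 0.0, 16.3]
width: 31.8
```

```bash
python3 log.py
```

```text
11.25 [ 0.095  0.439  1.72  -0.003  0.979  0.366] [596.9  68.1 178.9] [2.496 1.901 0.003] [-1.4  0.  16.3] [ 0.05  0.34 -0.02] 31.8
```

Request:
carry_out([
  [[0, 0, 0], [0, 0, -0.08], 1],
  [[0, 0, 0], [0, 0, -0.08], 1],
  [[0, 0, 0], [0, 0, -0.08], 1],
  [[0, 0, 0], [0, 0, -0.08], 1],
])

```text
t: 11.58
ee_pos: [596.7, 68.1, 178.9]
orientation: [2.162, 2.274, 0.001]
ft_force: [-2.2, 0.1, 16.5]
width: 31.5
```

```bash
python3 log.py
```

```text
11.5833 [ 0.095  0.439  1.721 -0.003  0.979  0.046] [596.7  68.1 178.9] [2.162e+00 2.274e+00 1.000e-03] [-2.2  0.1 16.5] [ 0.07  0.53 -0.03] 31.5
```

Request:
carry_out([
  [[0, 0, 0], [0, 0, -0.08], 1],
  [[0, 0, 0], [0, 0, -0.08], 1],
  [[0, 0, 0], [0, 0, -0.08], 1],
  [[0, 0, 0], [0, 0, -0.08], 1],
])

```text
t: 11.92
ee_pos: [596.5, 68.0, 178.8]
orientation: [1.772, 2.59, -0.001]
ft_force: [-2.7, -0.6, 16.8]
width: 31.5
```

Request:
carry_out([
  [[0, 0, 0], [0, 0, -0.08], 1],
  [[0, 0, 0], [0, 0, -0.08], 1],
  [[0, 0, 0], [0, 0, -0.08], 1],
  [[0, 0, 0], [0, 0, -0.08], 1],
])

```text
t: 12.25
ee_pos: [596.1, 67.9, 178.5]
orientation: [1.337, 2.84, -0.002]
ft_force: [-3.0, 0.7, 15.6]
width: 31.7
```

Request:
carry_out([
  [[0, 0, 0], [0, 0, -0.08], 1],
  [[0, 0, 0], [0, 0, -0.08], 1],
  [[0, 0, 0], [0, 0, -0.08], 1],
  [[0, 0, 0], [0, 0, -0.08], 1],
])

```text
t: 12.58
ee_pos: [595.9, 67.9, 178.4]
orientation: [0.868, 3.017, -0.003]
ft_force: [-2.7, -0.4, 14.0]
width: 31.4
```

Request:
carry_out([
  [[0, 0, 0], [0, 0, -0.08], 1],
  [[0, 0, 0], [0, 0, -0.08], 1],
  [[0, 0, 0], [0, 0, -0.08], 1],
  [[0, 0, 0], [0, 0, -0.08], 1],
])

```text
t: 12.92
ee_pos: [594.4, 68.0, 175.6]
orientation: [-0.376, -3.117, 0.004]
ft_force: [0.6, 0.8, -2.0]
width: 31.5
```

Request:
carry_out([
  [[0, 0, 0.002], [0, 0, 0], 1],
  [[0, 0, 0.002], [0, 0, 0], 1],
  [[0, 0, 0], [0, 0, 0], 1],
])

```text
t: 13.17
ee_pos: [596.2, 67.5, 174.2]
orientation: [0.385, 3.116, -0.004]
ft_force: [-1.5, -0.7, 14.4]
width: 31.6
```

```bash
python3 log.py
```

```text
13.1667 [ 0.095  0.445  1.724 -0.004  0.972 -1.228] [596.2  67.5 174.2] [ 0.385  3.116 -0.004] [-1.5 -0.7 14.4] [-0.38  0.71 -0.01] 31.6
```

Request:
carry_out([
  [[0, 0, 0], [0, 0, 0.08], 1],
  [[0, 0, 0], [0, 0, 0.08], 1],
  [[0, 0, 0], [0, 0, 0.08], 1],
  [[0, 0, 0], [0, 0, 0.08], 1],
  [[0, 0, 0], [0, 0, 0.08], 1],
  [[0, 0, 0], [0, 0, 0.08], 1],
  [[0, 0, 0], [0, 0, 0.08], 1],
  [[0, 0, 0], [0, 0, 0.08], 1],
  [[0, 0, 0], [0, 0, 0.08], 1],
  [[0, 0, 0], [0, 0, 0.08], 1],
])

```text
t: 14.0
ee_pos: [595.9, 67.6, 174.3]
orientation: [1.573, 2.716, -0.003]
ft_force: [-1.9, -1.0, 13.4]
width: 31.4
```

```bash
python3 log.py;python3 - <<'E'
from mv import *
snap('wrist','w9',(150,100,420,420),1.8)
E
```

```text
14.0 [ 0.095  0.444  1.724 -0.004  0.972 -0.424] [595.9  67.6 174.3] [ 1.573  2.716 -0.003] [-1.9 -1.  13.4] [-0.18  0.76  0.1 ] 31.4
```

View pics/w9.png

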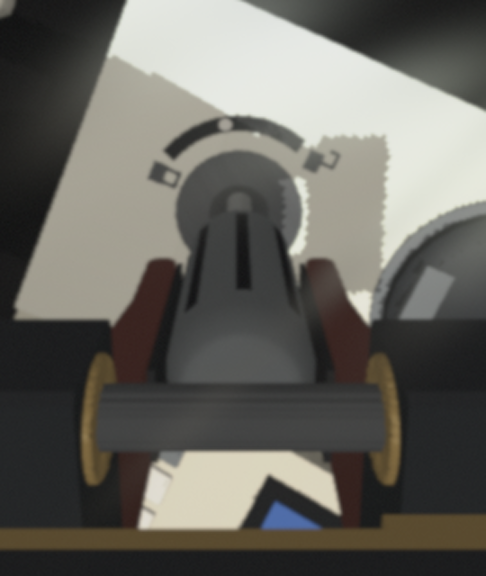

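The pin has moved to mid-window at (225,125), and the moment about z of 0.10 N m matches the screw's stiffness. I'll keep turning.

Request:
carry_out([
  [[0, 0, 0], [0, 0, 0.08], 1],
  [[0, 0, 0], [0, 0, 0.08], 1],
  [[0, 0, 0], [0, 0, 0.08], 1],
  [[0, 0, 0], [0, 0, 0.08], 1],
  [[0, 0, 0], [0, 0, 0.08], 1],
  [[0, 0, 0], [0, 0, 0.08], 1],
])

```text
t: 14.55
ee_pos: [595.8, 67.7, 174.2]
orientation: [2.174, 2.264, -0.002]
ft_force: [-2.4, 0.6, 15.5]
width: 31.8
```

```bash
python3 log.py
```

```text
14.55 [ 0.095  0.444  1.724 -0.003  0.972  0.056] [595.8  67.7 174.2] [ 2.174e+00  2.264e+00 -2.000e-03] [-2.4  0.6 15.5] [-0.1   0.89  0.09] 31.8
```

Request:
carry_out([
  [[0, 0, 0], [0, 0, 0.07], 1],
  [[0, 0, 0], [0, 0, 0.07], 1],
  [[0, 0, 0], [0, 0, 0.07], 1],
])

```text
t: 14.8
ee_pos: [595.7, 67.8, 174.2]
orientation: [2.399, 2.024, -0.001]
ft_force: [-2.4, 0.2, 14.9]
width: 31.7
```

```bash
python3 log.py
```

```text
14.8 [ 0.095  0.444  1.724 -0.003  0.972  0.265] [595.7  67.8 174.2] [ 2.399e+00  2.024e+00 -1.000e-03] [-2.4  0.2 14.9] [-0.08  0.89  0.12] 31.7
```

Request:
carry_out([
  [[0, 0, 0], [0, 0, 0.05], 1],
  [[0, 0, 0], [0, 0, 0.05], 1],
])

```text
t: 14.97
ee_pos: [595.8, 67.8, 174.3]
orientation: [2.496, 1.903, -0.001]
ft_force: [-3.2, 0.1, 15.4]
width: 31.3
```

```bash
python3 log.py
```

```text
14.9667 [ 0.095  0.444  1.724 -0.003  0.972  0.365] [595.8  67.8 174.3] [ 2.496e+00  1.903e+00 -1.000e-03] [-3.2  0.1 15.4] [-0.02  0.91  0.13] 31.3
```

Request:
carry_out([
  [[0, 0, 0], [0, 0, 0.05], 1],
  [[0, 0, 0], [0, 0, 0.05], 1],
])

```text
t: 15.13
ee_pos: [595.8, 67.8, 174.3]
orientation: [2.588, 1.776, -0.0]
ft_force: [-2.5, -0.0, 14.4]
width: 31.8
```

```bash
python3 log.py;python3 - <<'E'
from mv import *
snap('wrist','w10',(150,100,420,420),1.8)
E
```

```text
15.1333 [ 0.095  0.444  1.724 -0.003  0.972  0.464] [595.8  67.8 174.3] [ 2.588  1.776 -0.   ] [-2.5 -0.  14.4] [-0.02  0.86  0.22] 31.8
```

View pics/w10.png

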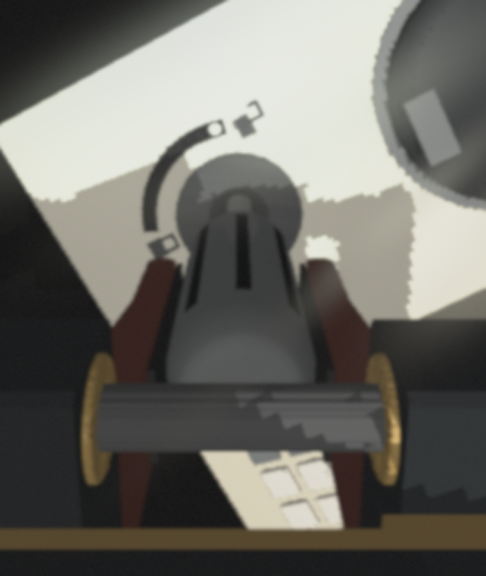

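Request:
carry_out([
  [[0, 0, 0], [0, 0, 0.05], 1],
  [[0, 0, 0], [0, 0, 0.05], 1],
])

```text
t: 15.35
ee_pos: [595.8, 67.8, 174.2]
orientation: [2.673, 1.645, -0.0]
ft_force: [-3.4, 0.3, 14.9]
width: 31.5
```

```bash
python3 log.py
```

```text
15.35 [ 0.095  0.444  1.724 -0.003  0.972  0.564] [595.8  67.8 174.2] [ 2.673  1.645 -0.   ] [-3.4  0.3 14.9] [-0.03  0.84  0.24] 31.5
```

Request:
carry_out([
  [[0, 0, 0], [0, 0, 0.05], 1],
  [[0, 0, 0], [0, 0, 0.05], 1],
  [[0, 0, 0], [0, 0, 0], 1],
])

```text
t: 15.6
ee_pos: [596.0, 67.8, 174.3]
orientation: [2.752, 1.509, 0.0]
ft_force: [-3.1, -0.5, 14.1]
width: 31.5
```

```bash
python3 log.py;python3 - <<'E'
from mv import *
snap('wrist','w11',(150,100,420,420),1.8)
save(np.load('pics/w11.npz')['im'],'w11c',(215,130,305,230),6)
E
```

```text
15.6 [ 0.095  0.444  1.724 -0.003  0.972  0.664] [596.   67.8 174.3] [2.752 1.509 0.   ] [-3.1 -0.5 14.1] [-0.05  0.75  0.24] 31.5
```

View pics/w11c.png

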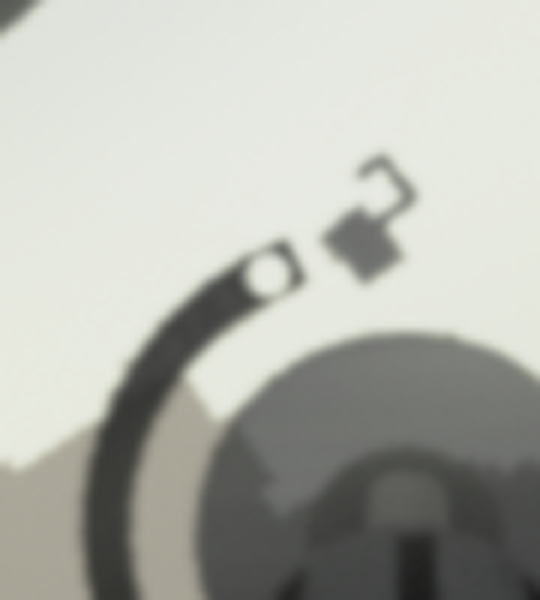

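Request:
carry_out([
  [[0, 0, -0.006], [0, 0, -0.03], 1],
  [[0, 0, -0.012], [0, 0, 0], 1],
  [[0, 0, -0.022], [0, 0, 0], 1],
  [[0, 0, -0.028], [0, 0, 0], 1],
  [[0, 0, -0.028], [0, 0, 0], 1],
  [[0, 0, -0.028], [0, 0, 0], 1],
  [[0, 0, -0.016], [0, 0, 0], 1],
  [[0, 0, 0], [0, 0, 0], 1],
])

```text
t: 16.32
ee_pos: [597.0, 68.1, 317.3]
orientation: [2.726, 1.552, 0.008]
ft_force: [0.3, -0.8, -2.0]
width: 31.6
```

```bash
python3 log.py;python3 - <<'E'
from mv import *
snap('wrist','w12',scale=1.4); snap('scene','s12',(220,100,400,280),3.3)
P,A=now(); tgt=np.array([486.4,326.1]); 
d=A.inv().apply(np.array([tgt[0]-P[0],tgt[1]-P[1],0])); print(d, np.linalg.norm(d))
s=np.radians(150); 
q,e=ik(np.array([486.4,326.1,200]),A,fit(),np.array(readout.get_obs()['qpos'])); print(q.round(2),e)
E
```

```text
16.3167 [ 0.095  0.292  1.596 -0.002  1.247  0.631] [597.   68.1 317.3] [2.726 1.552 0.008] [ 0.3 -0.8 -2. ] [-0.02 -0.07  0.01] 31.6
[ 166.92483395 -224.85774559   -0.59347396] 280.04510021236155
[ 0.57  0.39  1.74 -0.    1.01  1.11] 5.684341886080802e-16
```

View pics/w12.png

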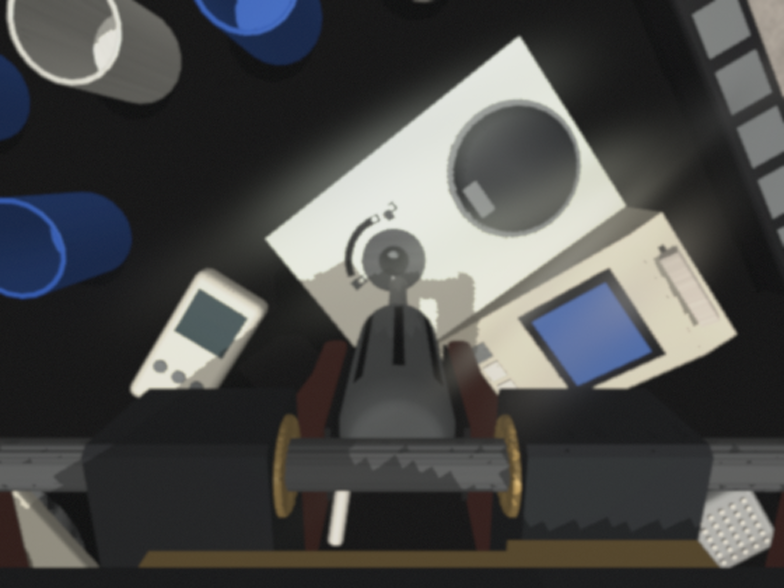

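View pics/s12.png

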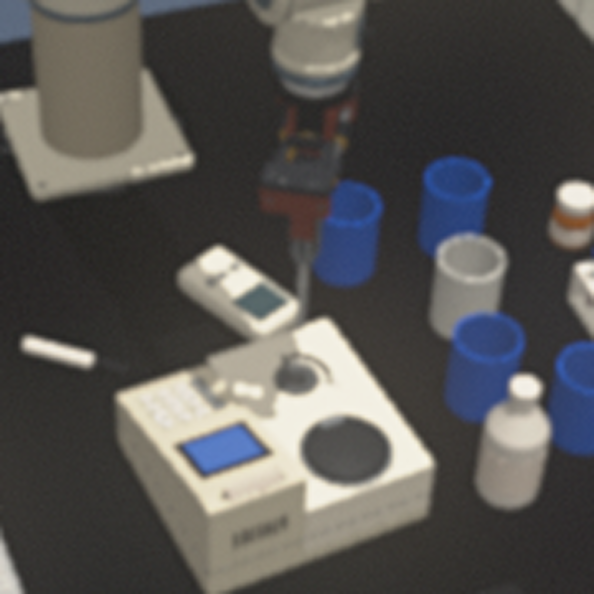

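Run:
```python
from mv import *
d=np.load('pics/w12.npz');P,O=d['p'],d['o'];A=R.from_rotvec(O)
print(toz('wrist',(64/1.4-.15,28/1.4-.15),100,P,O), toz('wrist',(394/1.4,260/1.4),92,P,O))
# clockwise orientation: final tool yaw turned to keep q6 mid
rows(P,A,np.array([486.5,326.3,317]),A,9)
```

```text
[483.14978398 324.78823733 100.        ] [596.0330067   66.22366783  92.        ]
   [0.0184, -0.0252, -0.0001] [0.0, 0.0, 0.0]
   [0.0184, -0.0252, -0.0001] [0.0, 0.0, 0.0]
   [0.0184, -0.0252, -0.0001] [0.0, 0.0, 0.0]
   [0.0184, -0.0252, -0.0001] [0.0, 0.0, 0.0]
   [0.0184, -0.0252, -0.0001] [0.0, 0.0, 0.0]
   [0.0184, -0.0252, -0.0001] [0.0, 0.0, 0.0]
   [0.0184, -0.0252, -0.0001] [0.0, 0.0, 0.0]
   [0.0184, -0.0252, -0.0001] [0.0, 0.0, 0.0]
   [0.0184, -0.0252, -0.0001] [0.0, 0.0, 0.0]
   |rot|/row deg 0.0 mm/row 31.204334948330185
```

Request:
carry_out([
  [[0.0184, -0.0252, 0], [0, 0, 0], 1],
  [[0.0184, -0.0252, 0], [0, 0, 0], 1],
  [[0.0184, -0.0252, 0], [0, 0, 0], 1],
  [[0.0184, -0.0252, 0], [0, 0, 0], 1],
  [[0.0184, -0.0252, 0], [0, 0, 0], 1],
  [[0.0184, -0.0252, 0], [0, 0, 0], 1],
  [[0.0184, -0.0252, 0], [0, 0, 0], 1],
  [[0.0184, -0.0252, 0], [0, 0, 0], 1],
  [[0.0184, -0.0252, 0], [0, 0, 0], 1],
  [[0, 0, 0], [0, 0, 0], 1],
  [[0, 0, 0], [0, 0, 0], 1],
])

```text
t: 17.33
ee_pos: [482.3, 326.4, 309.7]
orientation: [2.725, 1.559, -0.008]
ft_force: [1.1, -0.5, -2.4]
width: 31.4
```

```bash
python3 log.py;python3 - <<'E'
from mv import *
snap('wrist','w13',(150,50,420,350),2)
d=np.load('pics/w13.npz');P,O=d['p'],d['o'];A=R.from_rotvec(O)
t=P+A.apply([0,0,145])
f=lambda X:((proj('wrist',X,P,O)[0]+.25-[150,50])*2).round(1)
print('tip',f(t),'low',f([t[0],t[1],100]),'pot',f([486.4,326.1,100]),f([483.1,324.8,100]))
E
```

```text
17.3333 [ 0.575  0.275  1.637 -0.002  1.235  1.107] [482.3 326.4 309.7] [ 2.725  1.559 -0.008] [ 1.1 -0.5 -2.4] [-0.04 -0.08  0.  ] 31.4
tip [265.6 298.4] low [265.9 271.8] pot [272.9 266.9] [268.8 272. ]
```

View pics/w13.png

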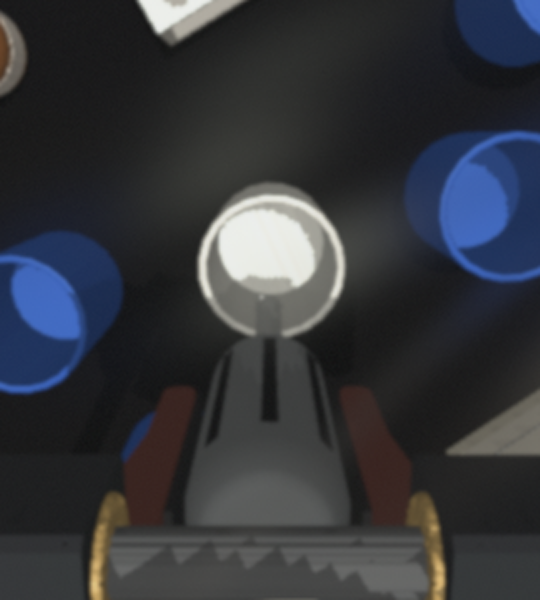

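Request:
carry_out([
  [[0.002, 0.0035, 0.01], [0, 0, 0], 1],
  [[0, 0, 0.025], [0, 0, 0], 1],
  [[0, 0, 0.025], [0, 0, 0], 1],
  [[0, 0, 0.025], [0, 0, 0], 1],
  [[0, 0, 0.025], [0, 0, 0], 1],
  [[0, 0, 0.025], [0, 0, 0], 1],
  [[0, 0, 0.013], [0, 0, 0], 1],
  [[0, 0, 0], [0, 0, 0], 1],
  [[0, 0, 0], [0, 0, 0], 1],
])

```text
t: 18.13
ee_pos: [488.0, 323.9, 162.6]
orientation: [2.728, 1.554, -0.006]
ft_force: [0.3, 0.6, -2.0]
width: 31.7
```

```bash
python3 log.py
```

```text
18.1333 [ 0.567  0.443  1.76  -0.002  0.943  1.103] [488.  323.9 162.6] [ 2.728  1.554 -0.006] [ 0.3  0.6 -2. ] [ 0.02 -0.02  0.  ] 31.7
```

Request:
carry_out([
  [[0, 0, 0.006], [0, 0, 0], 1],
  [[0, 0, 0.003], [0, 0, 0], 1],
  [[0, 0, 0], [0, 0, 0], 1],
])

```text
t: 18.38
ee_pos: [488.1, 325.2, 155.0]
orientation: [2.727, 1.556, -0.001]
ft_force: [-0.0, 0.3, -2.5]
width: 31.0
```

Request:
carry_out([
  [[0, 0, 0.002], [0, 0, 0], 1],
  [[0, 0, 0], [0, 0, 0], 1],
])

```text
t: 18.55
ee_pos: [488.0, 325.4, 153.1]
orientation: [2.727, 1.556, -0.001]
ft_force: [-0.3, -0.1, -2.6]
width: 31.6
```

Request:
carry_out([
  [[0, 0, 0.002], [0, 0, 0], 1],
  [[0, 0, 0], [0, 0, 0], 1],
])

```text
t: 18.72
ee_pos: [488.2, 325.6, 151.2]
orientation: [2.727, 1.557, -0.0]
ft_force: [-0.1, -0.2, -0.8]
width: 31.6
```

Request:
carry_out([
  [[0, 0, 0.001], [0, 0, 0], 1],
  [[0, 0, 0], [0, 0, 0], 0.6],
  [[0, 0, 0], [0, 0, 0], 0.5],
  [[0, 0, 0], [0, 0, 0], 0.3],
  [[0, 0, 0], [0, 0, 0], 0.1],
  [[0, 0, 0], [0, 0, 0], 0],
  [[0, 0, 0], [0, 0, 0], 0],
  [[0, 0, 0], [0, 0, 0], 0],
])

```text
t: 19.38
ee_pos: [487.8, 325.3, 149.8]
orientation: [2.727, 1.556, -0.002]
ft_force: [-0.5, -0.5, -0.5]
width: 71.5
```

```bash
python3 log.py
python3 - <<'E'
from mv import *
snap('wrist','w14',(100,50,470,420),1.6)
E
```

```text
19.3833 [ 0.569  0.46   1.768 -0.002  0.915  1.103] [487.8 325.3 149.8] [ 2.727e+00  1.556e+00 -2.000e-03] [-0.5 -0.5 -0.5] [-0.07 -0.08 -0.04] 71.5
```

View pics/w14.png

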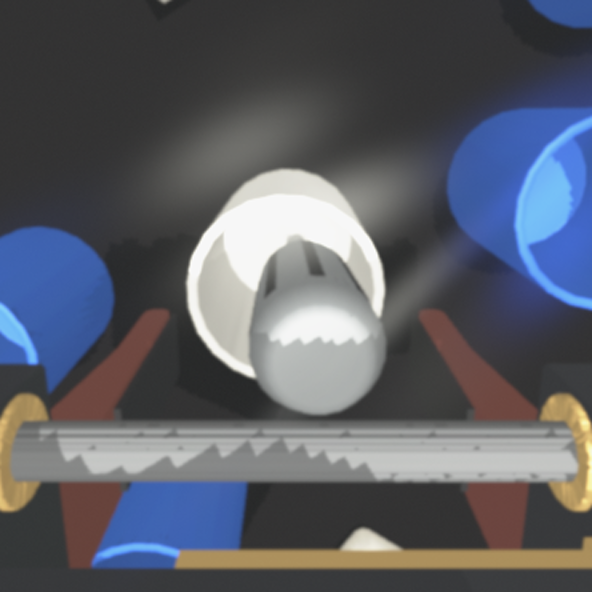

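Request:
carry_out([
  [[0, 0, 0], [0, 0, 0], 0],
  [[0, 0, 0], [0, 0, 0], 0],
  [[0, 0, 0], [0, 0, 0], 0],
  [[0, 0, 0], [0, 0, 0], 0],
])

```text
t: 19.77
ee_pos: [487.9, 325.3, 149.9]
orientation: [2.727, 1.556, -0.002]
ft_force: [-0.1, -0.7, 1.5]
width: 87.5
```

```bash
python3 log.py
python3 - <<'E'
from mv import *
snap('wrist','w15',(100,50,470,420),1.6)
E
```

```text
19.7667 [ 0.569  0.46   1.768 -0.002  0.915  1.103] [487.9 325.3 149.9] [ 2.727e+00  1.556e+00 -2.000e-03] [-0.1 -0.7  1.5] [ 0.03 -0.05 -0.02] 87.5
```

View pics/w15.png

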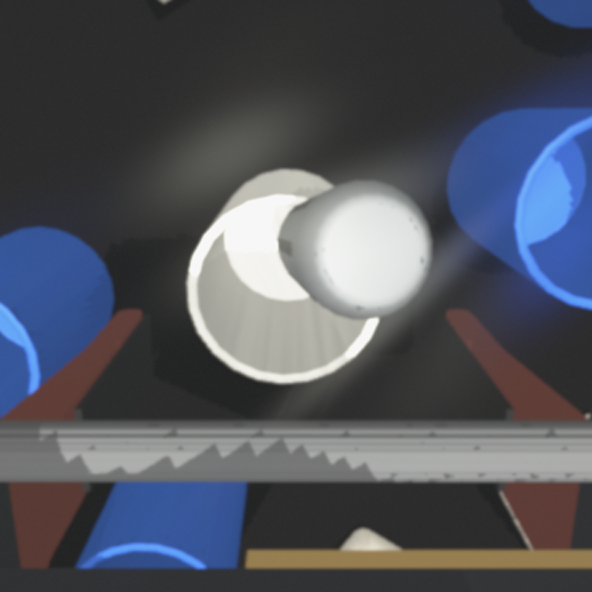

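Request:
carry_out([
  [[0, 0, -0.015], [0, 0, 0], 0],
  [[0, 0, -0.025], [0, 0, 0], 0],
  [[0, 0, -0.03], [0, 0, 0], 0],
  [[0, 0, -0.03], [0, 0, 0], 0],
  [[0, 0, -0.03], [0, 0, 0], 0],
  [[0, 0, -0.03], [0, 0, 0], 0],
  [[0, 0, 0], [0, 0, 0], 0],
  [[0, 0, 0], [0, 0, 0], 0],
])

```text
t: 20.48
ee_pos: [488.7, 326.1, 311.8]
orientation: [2.727, 1.557, 0.004]
ft_force: [0.4, -0.5, 0.0]
width: 87.8
```

```bash
python3 log.py
python3 - <<'E'
from mv import *
snap('wrist','w16',scale=1.4); snap('scene','s16',scale=1.4)
E
```

```text
20.4833 [ 0.569  0.277  1.629 -0.002  1.233  1.103] [488.7 326.1 311.8] [2.727 1.557 0.004] [ 0.4 -0.5  0. ] [-0.03 -0.03 -0.  ] 87.8
```

View pics/w16.png

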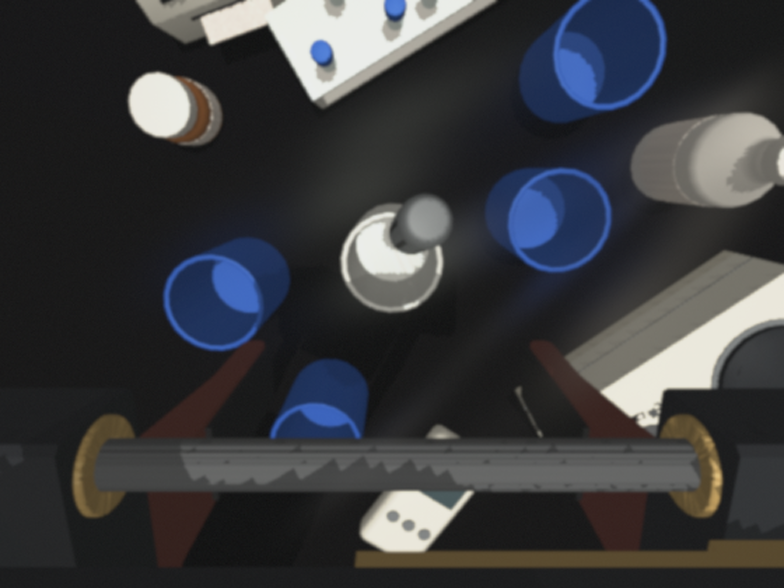

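View pics/s16.png

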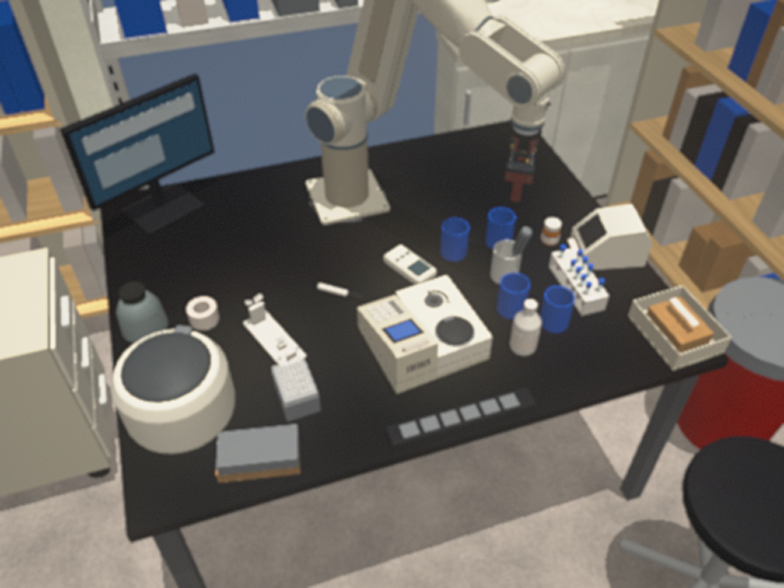

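Run:
```python
from h import *
im=np.load('pics/w12.npz')['im']; save(im,'w12c',(230,135,320,215),7)
```

```text
(no output)
```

View pics/w12c.png

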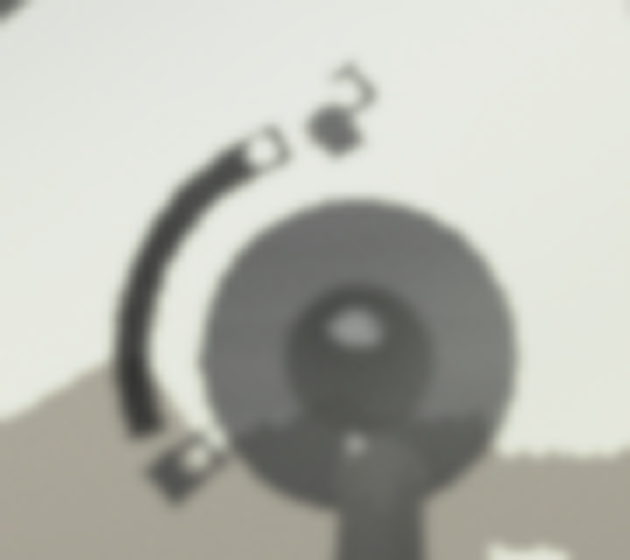

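The pin stayed at the open-lock end of the window, at (265,148), after the blade was lifted out. The screwdriver is standing in the metal pot, so I'm handing in.

```bash
python3 -c "
from workcell import close_job
print(close_job())"
```

```text
the job is handed in; nothing more can be done
None
```

The transport lock is released and the screwdriver is standing handle up in the metal pot. I handed the job in at about 20.6 s.

- **What I did:** I took the screwdriver from the rest, stood it blade down in the access hole and let go. I then took the handle afresh from above and pressed down with about 15 N while turning it counter-clockwise. After about 1.9 rad the blade dropped into the slot. From there I turned the screw clockwise until the moment levelled off at 0.24 N m, with the handle slipping in the jaws. That is well above the screw's 0.1 N m stiffness, so I took it as the hard stop.
- **Last checks:** With the blade out, the white pin is at the open-lock end of its window. The screwdriver leans against the pot's rim, and the gripper is clear above it, open, with no force reading. In the final pictures I saw nothing else on the bench moved. I checked that by eye only. No check failed.
- **Small disagreements:** The measured arm position was up to about 5 mm from what I commanded. The arm also shifted about 5 mm sideways, with about 12 N on the wrist, when the jaws first closed on the handle in the rest. Neither affected the result.

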